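Lock the plug into the oil shuttle's cam coupler

TASK

Close the fryer-oil shuttle's port so that it can be carried: push the steel plug squarely down into the upright coupler until it beds firmly on the gasket, without crushing it. Then swing both cam arms down together, neither running ahead of the other and neither forced, until both lie fully home along the coupler's body; let go, and leave the other kitchen things where they stand.

Things in the scene. Friction and masses are not known exactly. Their poses are not given: they have to be found in the camera images.
- shuttle: Low closed stainless fryer-oil tank, 250 (x) by 190 (y) by 100 high, heavy, does not move, with a small carrying handle at each end and a 13 high breather at one corner of the lid. Origin under its centre on the table.
- coupler: Stainless 1-inch cam-and-groove coupler standing upright on the tank lid, socket up. Origin on its axis at lid level, z up. Mouth at z = 79, outside diameter 48, bore 39.6, sharp-edged. Two cam arms hinge on pins at z = 70, y = +23 (left) and -23 (right). The lugs round the pins reach 30 from the axis in y and 12.5 to each side in x. A rubber gasket lies inside.
- coupler_mouth (a point): Centre of the coupler's mouth. The gasket, unseen from outside, has its top 24.5 (fresh) to 28.5 (worn) below it, not known beforehand. It gives only from 9 N on, then 4.5 N more per mm, and keeps up to 2 mm of squeeze when let go. To bed the plug, press it straight down with 15 to 25 N and hold for half a second; over 30 N crushes the gasket.
- plug: Stainless plug, 42 high, 0.2 kg, upright on the table: nose of diameter 36.5 with a 3 chamfer, cam groove round its middle (10 to 25 above the nose), collar of diameter 39 over the top 9.5, open cup with cross bar on top. Origin: centre of the nose's underside, z to the top. Locked, its origin is at z = 49 to 52 in the coupler's frame and the collar stays 2 to 5 outside the mouth.
- cam_left (a joint): Left cam arm, rad: 0 = wide open (lever 25 degrees above level, pointing away from the coupler), 0.44 = level, 2.0 = stop, fully home, lever straight down along the body, outer faces of the two levers then 60 apart. It stays where left. Free to about 1.2, where its cam meets the plug's nose and begins to pull the plug down, then up to 0.5 N m (18 N at 28 from the pin).
- cam_right (a joint): Right cam arm, same values as the left. If the plug stands too high (nose less than 25.5 below the mouth) the cams jam against its nose at about 1.2 and must not be forced: press the plug deeper. An arm closed alone cocks the plug. More than 45 N on a lever bends it.
- lever_left: Flat steel lever of the left cam arm, 13 wide, 6 thick, finger ring at its end (58 from the pin in all). Origin on its pin (70 above the lid, 23 from the coupler's axis on its + y side); at joint 0 its x, y, z axes are level along the pin, level outwards, and up, and they turn with the lever. The outer face (upper when open) lies 7 from the pin.
- lever_right: Flat steel lever of the right cam arm, 13 wide, 6 thick, finger ring at its end (58 from the pin in all). Origin on its pin (70 above the lid, 23 from the coupler's axis on its - y side); at joint 0 its x, y, z axes are level along the pin, level outwards, and up, and they turn with the lever. The outer face (upper when open) lies 7 from the pin.
- lever_left_end (a point): Point on the outer face of the left lever, 44 from its pin along the lever, just short of the ring.
- lever_right_end (a point): Point on the outer face of the right lever, 44 from its pin along the lever, just short of the ring.
- bowl: Loose steel mixing bowl, diameter 150, 65 high; a bystander. Origin under its centre.
- steamer: Loose lidded bamboo steamer, diameter 156, 57 high; a bystander. Origin under its centre.
- sauce: Loose brown glass sauce bottle, diameter 56, 170 high; a bystander. Origin under its centre.

How it is judged:
On the way:
1. the plug, in the socket and square, is pressed on the gasket with at least 14 N while both arms are still open (contact force between plug and coupler above 14 N and z of plug in the frame of coupler below 0.057 m and horizontal distance between plug and coupler below 0.003 m and angle between the z axis of plug and the z axis of coupler, either way round below 0.08 rad and value of joint each of cam_left, cam_right below 1.1 rad), for 0.2 s.
At the end, for the whole second after the job is handed in: Both cam arms are home (within 0.07 rad of their stop), and the plug is locked in the coupler at rest: upright, square within 0.05 rad, centred within 3 mm, nose 47 to 52.5 mm above the lid (value of joint each of cam_left, cam_right above 1.93 rad and z of plug in the frame of coupler between 0.047 and 0.0525 m and horizontal distance between plug and coupler below 0.003 m and angle between the z axis of plug and the z axis of coupler, either way round below 0.05 rad and angle between plug's own z axis and vertical below 0.05 rad and linear speed of plug below 0.01 m/s); the robot touches nothing.
It fails at once if the plug is pressed on the gasket with more than 30 N before the arms are swung (contact force between plug and coupler above 30 N and value of joint each of cam_left, cam_right below 1.1 rad).
It fails at once if a cam arm is forced with more than 45 N (contact force between the fingers and lever_left above 45 N or contact force between the fingers and lever_right above 45 N).
It fails at once if one cam arm runs far ahead of the other (some 0.6 rad) ((value of joint cam_left above 0.95 rad and value of joint cam_right below 0.35 rad) or (value of joint cam_left below 0.35 rad and value of joint cam_right above 0.95 rad) or (value of joint cam_left above 1.3 rad and value of joint cam_right below 0.75 rad) or (value of joint cam_left below 0.75 rad and value of joint cam_right above 1.3 rad) or (value of joint cam_left above 1.75 rad and value of joint cam_right below 1.15 rad) or (value of joint cam_left below 1.15 rad and value of joint cam_right above 1.75 rad)).
It fails at once if a bystander (bowl, steamer or bottle) is pushed more than 25 mm or tipped (distance of any of bowl, steamer, sauce from where it was at the start of the episode above 0.025 m or angle between any of bowl, steamer, sauce's own z axis and vertical above 0.3 rad).
It also fails if it takes over 72 s, if anything falls off the work surface, if the arm or the gripper's body presses on something with over 40 N, if the wrist force passes 120 N, or if a joint passes its speed limit or range.

ROBOT

A 7-joint arm with a two-finger parallel gripper is mounted at the origin on the work surface. World frame = base frame: x ahead of the robot, y to its left, z up, the work surface at z = 0. Lengths are in m, angles in rad, forces in N, time in s.
With the tool pointing down it reaches from about 0.425 to 1.025 m from the base axis. Payload 9.4 kg.
Tool frame: the origin (TCP) lies at the very end of the fingers, on their centre line; the grasp point (between the pads) lies 19 mm behind it (pinch_z is the distance from the TCP to the grasp point, in m); z points along the fingers, y is the direction in which the jaws open and shut (so a half turn about z gives the same grasp; the last joint's range is limited). The gripper opens to 85 mm and grips with 20 to 120 N. Pads are 22 mm wide; open, the fingers measure 114 mm over their backs; the gripper's body (76 mm by 85 mm) begins 54 mm behind the grasp point. The pads swing forward as they close: fully open they stand 13 mm farther back than shut.
Start: joints at [1.198, 0.599, -0.003, 1.599, 0.002, 0.943, -0.08], TCP at [0.211, -0.694, 0.231] pointing down, gripper open.
Joint ranges: [-2.57, 2.57], [-0.35, 1.97], [-1.29, 1.29], [0.11, 2.56], [-1.05, 4.19], [0.11, 1.86], [-2.63, 2.63]. Speed limits (rad/s): [2.22, 2.22, 3.01, 3.01, 3.14, 3.14, 3.14].

INTERFACE

Orientations are given as [roll, pitch, yaw] about the fixed x, y, z axes, in that order (R = Rz(yaw) Ry(pitch) Rx(roll)).
In Python, from station import * gives the robot as it stands.
- The arm moves only by the shell command python3 -m crank 'ROWS' [FORCE]. ROWS is JSON, a list of rows, each an object of numbers: "hand": the finger opening in m, from 0 to 0.0854; "x", "y", "z": the shift along the tool's x, y, z in m; "rx", "ry", "rz": the turn, a rotation vector about the tool's x, y, z in rad. In form: [{"hand": .., "x": .., "y": .., "z": .., "rx": .., "ry": .., "rz": ..}, ...]. A call has 1 to 10 rows; each row shifts and turns the pose as measured when the row begins, along the tool's axes as they then stand; what a row does not reach is not made up. A row lasts 1/10 s, in which the tool goes at most 50 mm and 8.59 degrees, less where a joint would pass 70% of its speed; a pose out of reach is approached as far as the arm can. A call is refused whole if a number of a shift passes 0.05 or a number of a turn 0.15, either way. A call with a gripper value outside its range is refused whole. The fingers move at their own pace and stop on an object; FORCE is the grip in N (left out, the last holds). Time passes only in rows, so rows that do not move let the fingers close. It gives the time, the measured TCP pose, the force and the opening at its end, in the units of the state.
- sense(): the state, without advancing time (a new reading comes with each control period).
- get_image(name): name is "side" or "top" or "wrist"; returns (picture, depth): 384x512x3 uint8, red, green, blue; 384x512 float32, m along the optical axis (not along the pixel's ray), 0 where there is no reading.
- get_calibration(name): a dict with "vertical_fov" (degrees; the focal length in pixels is half the picture's height over the tangent of half this angle, whatever the lens; pixels are square), "cx", "cy" (the principal point, pixels), "k1" (the pictures are not rectified: a ray, as slopes to the right and down, at radius r is drawn at 1 + k1 r^2 times it, then the intrinsics apply), "view" (4x4, takes a point from world to camera coordinates); the wrist camera has in their place "T_tool_cam" (4x4, takes a point from camera to tool coordinates, whose origin is the TCP and whose axes are the flange's). Camera axes: x right, y down, z forward; pixel columns grow to the right and rows downward; lengths in m; the calibration is good to about 2 mm. A picture is of the moment at which its call begins: read the wrist's pose just before it. get_calibration takes no time and is no camera call.
- sign_off(): hands the job in, once; it reports no verdict.
The state is a dict: "clock": time; "q": joint angles; "qvel": joint speeds; "joint_torque": joint torques, N m; "tcp_pos": TCP position; "eef_rot": TCP orientation; "wrist_force": force on the tool from outside, world axes, zero at the start; "moment": the same for the moment, N m; "width": opening from 0.0 (shut) to 1.0 (fully open).
Only numpy, scipy, OpenCV 4.12 (cv2) and the standard library are available. Lean on these libraries where they do the work, as an engineer would, in place of code of your own. Each camera call takes 0.05 s, during which the arm holds its last target.

## Working session

There is one attempt and no reset: what is moved stays moved. The work goes in short steps, Python scripts to look and compute and a shell command to move; the robot and the scene stay as the last step left them, time stands still between calls to the robot, and variables do not carry over. Pictures are saved under pics/ and viewed, and the job is handed in when it is done.

```bash
ls; mkdir -p pics
python3 - <<'E'
from station import *
import cv2
print(sense())
for n in ["side","top","wrist"]:
    im,d=get_image(n); cv2.imwrite(f"pics/{n}0.png",im[:,:,::-1]); print(n,get_calibration(n), (d>0).mean())
    import numpy as np; np.savez(f"{n}0.npz",im=im,d=d)
E
```

```text
pics
{'clock': 0.0, 'q': array([ 1.19831376,  0.60014537, -0.00254281,  1.60014166,  0.00178283,
        0.94289737, -0.07977194]), 'qvel': array([ 3.86851430e-04,  1.48737012e-03,  4.70013308e-04, -1.23748150e-03,
        1.04318930e-03, -7.19649139e-05, -9.64345998e-04]), 'joint_torque': array([-7.28364739e-05, -7.76451659e+01,  1.56486969e+00, -2.58011591e+01,
        1.22291304e-02,  8.99134611e-03, -6.92360175e-06]), 'tcp_pos': array([ 0.21117694, -0.69306142,  0.23039813]), 'eef_rot': array([-3.14000862e+00,  1.31670884e-04,  2.95858797e-01]), 'wrist_force': array([ 0.32754008,  0.19502704, -0.05662793]), 'moment': array([-0.00727591,  0.07295423,  0.01011317]), 'width': 1.001474920939611}
side {'vertical_fov': 57.40213562582113, 'cx': 255.3651926718337, 'cy': 193.14569871857952, 'k1': -0.10540024667119863, 'view': array([[ 0.99897989, -0.04342484,  0.01238787, -0.51667542],
       [-0.02572707, -0.77275901, -0.63417792,  0.06273902],
       [ 0.03711192,  0.63321229, -0.7730879 ,  1.03458193],
       [ 0.        ,  0.        ,  0.        ,  1.        ]])} 0.9959971110026041
to
[... 185 characters left out ...]
      [-0.9929277 ,  0.00196686, -0.11870432,  0.53630037],
       [ 0.11861694, -0.02533989, -0.9926167 ,  1.18193469],
       [ 0.        ,  0.        ,  0.        ,  1.        ]])} 0.9959055582682291
wrist {'vertical_fov': 69.99422280414026, 'cx': 252.55300593650676, 'cy': 189.79813977916496, 'k1': -0.029401629298171826, 'T_tool_cam': array([[ 2.42707144e-04, -9.55047435e-01, -2.96452926e-01,
         7.57346283e-02],
       [ 9.99999925e-01,  3.20818938e-04, -2.14840781e-04,
        -1.94211421e-04],
       [ 3.00290850e-04, -2.96452852e-01,  9.55047442e-01,
        -1.41774635e-01],
       [ 0.00000000e+00,  0.00000000e+00,  0.00000000e+00,
         1.00000000e+00]])} 0.9959055582682291
```

View pics/side0.png

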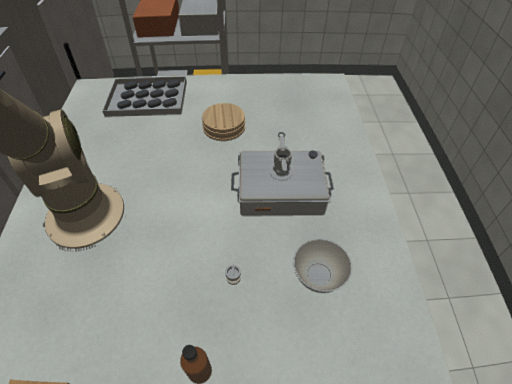

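View pics/top0.png

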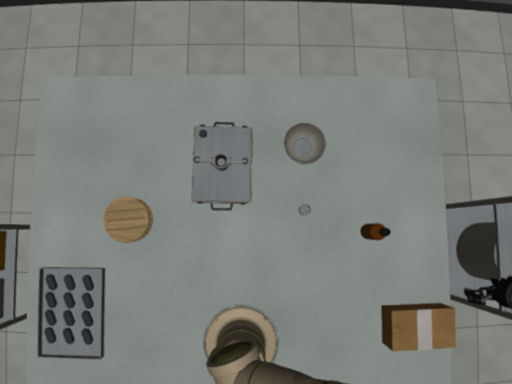

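View pics/wrist0.png

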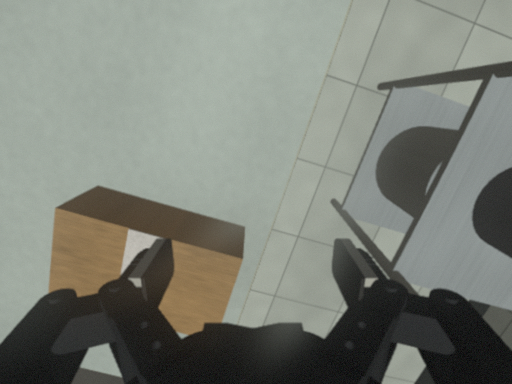

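Side: plug ~(233,274), coupler ~(282,160) on the tank. Top: plug ~(305,210), coupler ~(221,161), with levers reaching left and right.

```bash
cat > h.py <<'E'
import numpy as np, cv2
from scipy.spatial.transform import Rotation as R
def K(c):
    f=384/2/np.tan(np.radians(c["vertical_fov"])/2); return np.array([[f,0,c["cx"]],[0,f,c["cy"]],[0,0,1]])
def Tw(c,s=None):
    "camera->world"
    if "view" in c: return np.linalg.inv(c["view"])
    T=np.eye(4);T[:3,:3]=R.from_euler("xyz",s["eef_rot"]).as_matrix();T[:3,3]=s["tcp_pos"]
    return T@c["T_tool_cam"]
def ray(c,uv,s=None):
    uv=np.atleast_2d(np.float64(uv)).reshape(-1,1,2)
    p=cv2.undistortPoints(uv,K(c),np.array([c["k1"],0,0,0]),None,None,None)[:,0] 
    d=np.c_[p,np.ones(len(p))]; T=Tw(c,s); return T[:3,3],d@T[:3,:3].T
def plane(c,uv,z,s=None):
    o,d=ray(c,uv,s); return o+d*((z-o[2])/d[:,2])[:,None]
def depthpt(c,uv,dep,s=None):
    o,d=ray(c,uv,s); return o+d*np.atleast_1d(dep)[:,None]
def cross(rays):
    A=np.zeros((3,3));b=np.zeros(3)
    for o,d in rays:
        d=d.ravel()/np.linalg.norm(d);P=np.eye(3)-np.outer(d,d);A+=P;b+=P@o
    x=np.linalg.solve(A,b); return x,[np.linalg.norm((np.eye(3)-np.outer(d.ravel(),d.ravel())/(d.ravel()@d.ravel()))@(x-o)) for o,d in rays]
def project(c,X,s=None):
    T=np.linalg.inv(Tw(c,s)); X=np.atleast_2d(X)
    rv=cv2.Rodrigues(T[:3,:3])[0]
    return cv2.projectPoints(np.float64(X),rv,T[:3,3],K(c),np.array([c["k1"],0,0,0.]))[0][:,0]
def go(s,target,yaw,tilt=0):
    "tool-frame shift and turn to reach target with tool down and given yaw"
    Rm=R.from_euler("xyz",s["eef_rot"]); G=R.from_euler("xyz",[np.pi,0,yaw])
    return Rm.inv().apply(np.array(target)-s["tcp_pos"]), (Rm.inv()*G).as_rotvec()
E
python3 - <<'E'
from h import *
from station import *
D={}
for n in ["side","top"]:
    z=np.load(n+"0.npz");D[n]=(z["im"],z["d"],get_calibration(n))
    im=D[n][0]
    b=(260,340,200,290) if 0 else None
def pt(n,uv):
    im,d,c=D[n]; return depthpt(c,uv,d[int(uv[1]),int(uv[0])])[0].round(4)
for n,uv in [("top",(305,210)),("top",(221,161)),("top",(196,160)),("top",(245,161)),("side",(233,274)),("side",(233,267)),("side",(282,154)),("top",(195,127)),("top",(251,128)),("top",(195,201)),("top",(250,201)),("top",(203,134)),("top",(305,144)),("top",(128,220)),("top",(385,231)),("side",(281,135))]:
    print(n,uv,pt(n,uv))
for n,(u0,v0,u1,v1) in {"side":(210,120,345,300),"top":(185,115,335,230)}.items():
    im=D[n][0][v0:v1,u0:u1]; cv2.imwrite(f"pics/{n}crop.png",cv2.resize(im[:,:,::-1],None,fx=min(800/(u1-u0),600/(v1-v0)),fy=min(800/(u1-u0),600/(v1-v0)),interpolation=cv2.INTER_CUBIC)[:600,:800])
E
```

```text
top (305, 210) [ 0.4468 -0.221   0.0411]
top (221, 161) [0.597  0.0593 0.1433]
top (196, 160) [0.6085 0.1433 0.1002]
top (245, 161) [ 0.606  -0.0167  0.0947]
side (233, 274) [ 0.4506 -0.2301  0.0415]
side (233, 267) [ 0.4506 -0.21    0.0405]
side (282, 154) [0.5939 0.078  0.1538]
top (195, 127) [0.7196 0.1485 0.0999]
top (251, 128) [ 0.7183 -0.0371  0.0926]
top (195, 201) [0.4751 0.1461 0.0903]
top (250, 201) [ 0.4749 -0.0327  0.0874]
top (203, 134) [0.6928 0.1205 0.1109]
top (305, 144) [ 0.6855 -0.2338  0.0026]
top (128, 220) [0.4143 0.3736 0.0575]
top (385, 231) [ 0.3747 -0.4436  0.1724]
side (281, 135) [0.6245 0.331  0.0023]
```

View pics/topcrop.png

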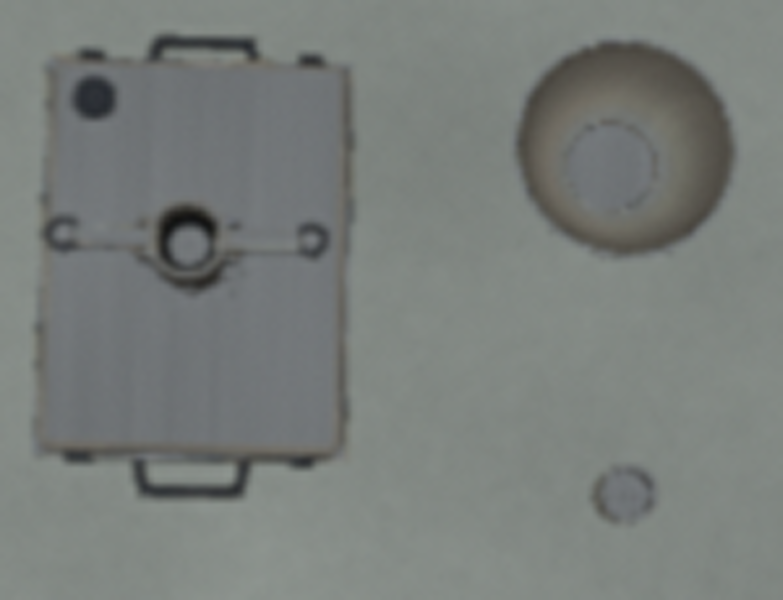

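View pics/sidecrop.png

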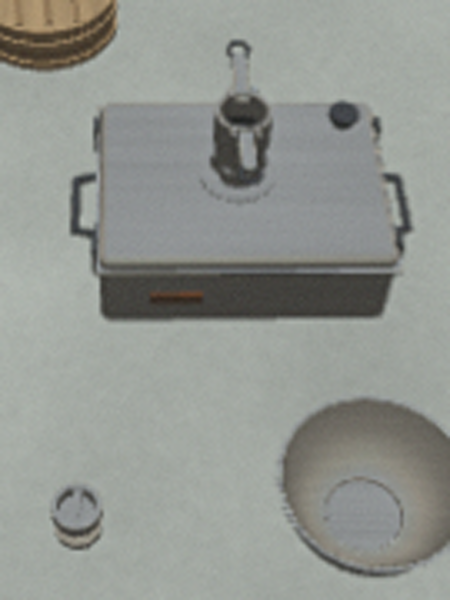

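```bash
python3 -m crank '[{"hand":0.085,"x":0.03,"y":-0.032,"z":-0.004},{"hand":0.085,"x":0.033,"y":-0.035,"z":-0.004},{"hand":0.085,"x":0.033,"y":-0.035,"z":-0.004},{"hand":0.085,"x":0.033,"y":-0.035,"z":-0.004},{"hand":0.085,"x":0.033,"y":-0.035,"z":-0.004},{"hand":0.085,"x":0.033,"y":-0.035},{"hand":0.085,"x":0.033,"y":-0.035},{"hand":0.085,"x":0.033,"y":-0.035},{"hand":0.085,"x":0.033,"y":-0.035},{"hand":0.085,"x":0.033,"y":-0.035}]'
python3 -m crank '[{"hand":0.085,"rz":-0.14},{"hand":0.085,"rz":-0.14},{"hand":0.085,"rz":-0.14},{"hand":0.085,"rz":-0.14},{"hand":0.085,"rz":-0.14},{"hand":0.085,"rz":-0.14},{"hand":0.085,"rz":-0.14},{"hand":0.085,"rz":-0.14},{"hand":0.085,"rz":-0.14}]'
python3 - <<'E'
from h import *
from station import *
s=sense();print(s)
print(go(s,[.447,-.221,.2],np.pi/2))
E
```

```text
{'clock': 0.15, 'q': array([ 1.19829077,  0.59993217, -0.00251872,  1.59993073,  0.0017862 ,
        0.94285638, -0.07985217]), 'qvel': array([-0.00082681, -0.00351476, -0.00080043, -0.00303296, -0.00196764,
        0.00050833, -0.000156  ]), 'joint_torque': array([ 2.09518439e-03, -7.76998758e+01,  1.56668901e+00, -2.58237416e+01,
        1.24298420e-02,  6.74759751e-03,  3.12476163e-05]), 'tcp_pos': array([ 0.21123205, -0.69320017,  0.23062781]), 'eef_rot': array([-3.14047360e+00,  1.11869241e-04,  2.95783306e-01]), 'wrist_force': array([-0.43668164,  1.11027586,  0.23839851]), 'moment': array([-0.00805286,  0.03551001, -0.04333681]), 'width': 0.9958983993931303}
(array([ 0.36317421, -0.38293617,  0.03101572]), array([-1.03449762e-03, -6.17116830e-04, -1.27501294e+00]))invalid input
invalid input
```

```bash
python3 -m crank '[{"hand":0.085,"x":0.03,"y":-0.032,"z":-0.004,"rx":0,"ry":0,"rz":0}]'
```

```text
clock: 0.25
tcp_pos: [0.2265, -0.6572, 0.2333]
eef_rot: [-3.141, 0.003, 0.289]
wrist_force: [-0.8, 0.5, -0.8]
width: 0.996
```

```bash
python3 -m crank '[{"hand":0.085,"x":0.034,"y":-0.035,"z":-0.004,"rx":0,"ry":0,"rz":0},{"hand":0.085,"x":0.034,"y":-0.035,"z":-0.004,"rx":0,"ry":0,"rz":0},{"hand":0.085,"x":0.034,"y":-0.035,"z":-0.004,"rx":0,"ry":0,"rz":0},{"hand":0.085,"x":0.034,"y":-0.035,"z":-0.004,"rx":0,"ry":0,"rz":0},{"hand":0.085,"x":0.034,"y":-0.035,"z":0,"rx":0,"ry":0,"rz":0},{"hand":0.085,"x":0.034,"y":-0.035,"z":0,"rx":0,"ry":0,"rz":0},{"hand":0.085,"x":0.034,"y":-0.035,"z":0,"rx":0,"ry":0,"rz":0},{"hand":0.085,"x":0.034,"y":-0.035,"z":0,"rx":0,"ry":0,"rz":0},{"hand":0.085,"x":0.034,"y":-0.035,"z":0,"rx":0,"ry":0,"rz":0},{"hand":0.085,"x":0.034,"y":-0.035,"z":0,"rx":0,"ry":0,"rz":0}]'
python3 -m crank '[{"hand":0.085,"x":0,"y":0,"z":0,"rx":0,"ry":0,"rz":-0.14},{"hand":0.085,"x":0,"y":0,"z":0,"rx":0,"ry":0,"rz":-0.14},{"hand":0.085,"x":0,"y":0,"z":0,"rx":0,"ry":0,"rz":-0.14},{"hand":0.085,"x":0,"y":0,"z":0,"rx":0,"ry":0,"rz":-0.14},{"hand":0.085,"x":0,"y":0,"z":0,"rx":0,"ry":0,"rz":-0.14},{"hand":0.085,"x":0,"y":0,"z":0,"rx":0,"ry":0,"rz":-0.14},{"hand":0.085,"x":0,"y":0,"z":0,"rx":0,"ry":0,"rz":-0.14},{"hand":0.085,"x":0,"y":0,"z":0,"rx":0,"ry":0,"rz":-0.14},{"hand":0.085,"x":0,"y":0,"z":0,"rx":0,"ry":0,"rz":-0.14}]'
python3 - <<'E'
from h import *
from station import *
s=sense()
print(go(s,[.447,-.221,.2],np.pi/2))
E
```

```text
clock: 1.25
tcp_pos: [0.4556, -0.2137, 0.2479]
eef_rot: [-3.141, 0.003, 0.283]
wrist_force: [1.6, 0.3, -0.1]
width: 0.993
clock: 2.15
tcp_pos: [0.4601, -0.2019, 0.2474]
eef_rot: [-3.139, -0.003, 1.608]
wrist_force: [1.1, -0.1, 1.1]
width: 0.995
(array([-0.01876943, -0.01366104,  0.04740898]), array([-0.00288714, -0.00279299,  0.03707944]))
```

```bash
python3 -m crank '[{"hand":0.085,"x":-0.019,"y":-0.0137,"z":0.03,"rx":0,"ry":0,"rz":0.037},{"hand":0.085,"x":0,"y":0,"z":0.017,"rx":0,"ry":0,"rz":0},{"hand":0.085,"x":0,"y":0,"z":0,"rx":0,"ry":0,"rz":0},{"hand":0.085,"x":0,"y":0,"z":0,"rx":0,"ry":0,"rz":0}]'
python3 - <<'E'
from h import *
from station import *
s=sense();im,d=get_image("wrist");np.savez("w1.npz",im=im,d=d,**{k:s[k] for k in("tcp_pos","eef_rot")})
cv2.imwrite("pics/w1.png",im[:,:,::-1])
c=get_calibration("wrist");print(s["tcp_pos"],s["eef_rot"],project(c,[[.447,-.221,.042],s["tcp_pos"]],s))
E
```

```text
clock: 2.55
tcp_pos: [0.4471, -0.2221, 0.1998]
eef_rot: [-3.14, -0.003, 1.575]
wrist_force: [-0.1, -0.0, 0.1]
width: 0.998
[ 0.44705053 -0.22212996  0.19979994] [-3.14007977e+00 -2.69468383e-03  1.57494867e+00] [[252.74406326 174.74974919]
 [252.7020834  242.76862956]]
```

View pics/w1.png

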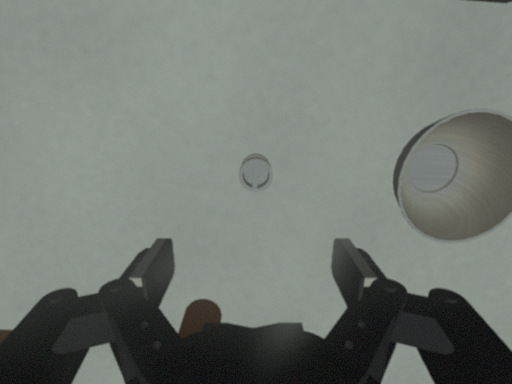

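Wrist: plug at about (255,171), fingertips near (170,240) and (338,240), bowl off to the right. Now fit its rim.

Run:
```python
from h import *
from station import *
z=np.load("w1.npz");im=z["im"];d=z["d"];s=z;c=get_calibration("wrist")
cr=im[140:210,220:290];cv2.imwrite("pics/w1c.png",cv2.resize(cr[:,:,::-1],None,fx=8,fy=8,interpolation=cv2.INTER_NEAREST))
# depth-based: collar top at height ~0.042
v,u=np.mgrid[140:210,220:290];o=depthpt(c,np.c_[u.ravel(),v.ravel()],d[v,u].ravel(),s)
m=(o[:,2]>0.025); P=o[m];print("depth top",P[:,2].max(),np.median(P[:,2]),P.min(0),P.max(0))
mm=m.reshape(70,70).astype(np.uint8);cn=max(cv2.findContours(mm,cv2.RETR_EXTERNAL,cv2.CHAIN_APPROX_NONE)[0],key=cv2.contourArea)
top=(o[:,2]>0.036)
T=plane(c,np.c_[u.ravel(),v.ravel()][top],.042,s);print("top px",top.sum());print(T.min(0),T.max(0),(T.min(0)+T.max(0))/2,cv2.minEnclosingCircle(np.float32(T[:,:2])))
```

```text
depth top 0.3417787652176391 0.03997795078942071 [ 0.43143639 -0.24089551  0.02648459] [ 0.46876474 -0.14651471  0.34177877]
top px 584
[ 0.41146846 -0.25970824  0.042     ] [ 0.48541284 -0.18646027  0.042     ] [ 0.44844065 -0.22308426  0.042     ] ((0.4499466121196747, -0.22454285621643066), 0.0408826619386673)
```

View pics/w1c.png

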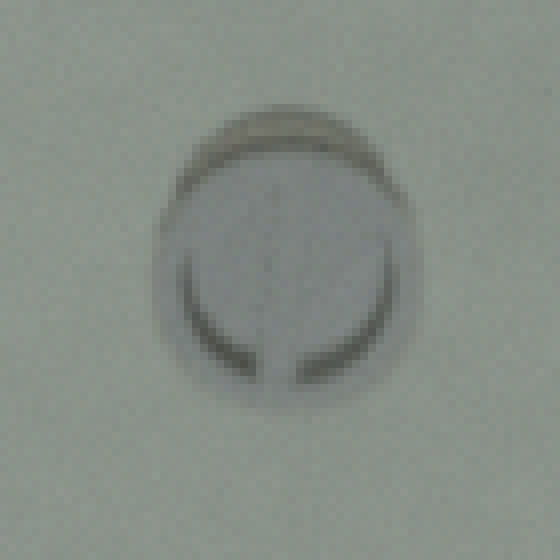

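```bash
python3 - <<'E'
from h import *
from station import *
s=np.load("w1.npz")
ct,cs,cw=[get_calibration(n) for n in("top","side","wrist")]
print(cross([ray(cw,(255.3,174.5),s),ray(ct,(304.8,209.8))]),cross([ray(cw,(255.3,174.5),s),ray(cs,(233,270.5))]))
print(plane(cw,(255.3,174.5),.042,s))
print(go(sense(),[.450,-.221,.032],np.pi/2))
E
python3 -m crank '[{"hand":0.085,"x":0.001,"y":0.003,"z":0.042,"rx":0,"ry":0,"rz":0.004},{"hand":0.085,"x":0,"y":0,"z":0.042,"rx":0,"ry":0,"rz":0},{"hand":0.085,"x":0,"y":0,"z":0.042,"rx":0,"ry":0,"rz":0},{"hand":0.085,"x":0,"y":0,"z":0.02,"rx":0,"ry":0,"rz":0},{"hand":0.085,"x":0,"y":0,"z":0,"rx":0,"ry":0,"rz":0},{"hand":0.085,"x":0,"y":0,"z":0,"rx":0,"ry":0,"rz":0}]'
python3 - <<'E'
from h import *
from station import *
s=sense();print(go(s,[.450,-.221,.032],np.pi/2))
E
```

```text
(array([ 0.44896528, -0.22270184,  0.03150145]), [np.float64(0.001166287948079284), np.float64(0.0011662879480792828)]) (array([ 0.4502609 , -0.22067192,  0.04200606]), [np.float64(0.0003889662476801345), np.float64(0.00038896624768015663)])
[[ 0.44987274 -0.22069753  0.042     ]]
(array([0.00054447, 0.00294844, 0.1679812 ]), array([-0.00106254, -0.0026099 ,  0.0043348 ]))
clock: 3.2
tcp_pos: [0.4582, -0.2217, 0.056]
eef_rot: [3.129, 0.003, 1.573]
wrist_force: [0.0, -0.5, 0.5]
width: 0.994
(array([ 0.00077311, -0.00848585,  0.02389186]), array([0.01221024, 0.00292406, 0.00172996]))
```

```bash
python3 -m crank '[{"hand":0.085,"x":0.0008,"y":-0.0085,"z":0.012,"rx":0.012,"ry":0.003,"rz":0},{"hand":0.085,"x":0,"y":0,"z":0.011,"rx":0,"ry":0,"rz":0},{"hand":0.085,"x":0,"y":0,"z":0,"rx":0,"ry":0,"rz":0},{"hand":0.085,"x":0,"y":0,"z":0,"rx":0,"ry":0,"rz":0}]'
python3 - <<'E'
from h import *
from station import *
s=sense();print(go(s,[.450,-.221,.032],np.pi/2))
im,d=get_image("wrist");cv2.imwrite("pics/w2.png",im[:,:,::-1])
E
```

```text
clock: 3.6
tcp_pos: [0.4513, -0.222, 0.035]
eef_rot: [3.136, 0.002, 1.572]
wrist_force: [0.2, 0.3, 0.8]
width: 0.995
(array([ 0.00102343, -0.00131136,  0.00295398]), array([0.00524313, 0.00213951, 0.00084101]))
```

View pics/w2.png

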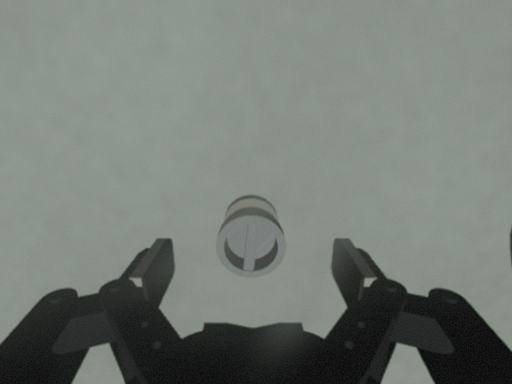

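The plug's top is at (251,246), midway between the jaws (168 and 338), so I close on it.

```bash
python3 -m crank '[{"hand":0.085,"x":0.001,"y":-0.0013,"z":0.003,"rx":0.005,"ry":0.002,"rz":0.001},{"hand":0.02,"x":0,"y":0,"z":0,"rx":0,"ry":0,"rz":0},{"hand":0.02,"x":0,"y":0,"z":0,"rx":0,"ry":0,"rz":0},{"hand":0.02,"x":0,"y":0,"z":0,"rx":0,"ry":0,"rz":0},{"hand":0.02,"x":0,"y":0,"z":0,"rx":0,"ry":0,"rz":0},{"hand":0.02,"x":0,"y":0,"z":0,"rx":0,"ry":0,"rz":0},{"hand":0.02,"x":0,"y":0,"z":0,"rx":0,"ry":0,"rz":0},{"hand":0.02,"x":0,"y":0,"z":0,"rx":0,"ry":0,"rz":0}]' 90
python3 - <<'E'
from h import *
from station import *
s=sense();print(s["width"]*85.4,go(s,[.450,-.221,.032],np.pi/2))
im,d=get_image("wrist");cv2.imwrite("pics/w3.png",im[:,:,::-1])
E
```

```text
clock: 4.45
tcp_pos: [0.4503, -0.2213, 0.0333]
eef_rot: [3.14, 0.001, 1.57]
wrist_force: [-0.3, -0.1, -0.7]
width: 0.403
34.411000217487626 (array([ 0.00028833, -0.0003075 ,  0.00134095]), array([ 0.00159575,  0.00091844, -0.00065294]))
```

View pics/w3.png

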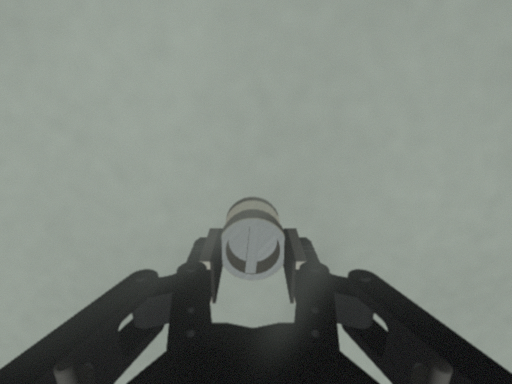

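The jaws hold the collar (255,250). Lift and go towards the coupler.

```bash
python3 -m crank '[{"hand":0.02,"x":0,"y":0,"z":-0.03,"rx":0,"ry":0,"rz":0},{"hand":0.02,"x":0,"y":0,"z":-0.04,"rx":0,"ry":0,"rz":0},{"hand":0.02,"x":0.01,"y":0.005,"z":-0.045,"rx":0,"ry":0,"rz":0},{"hand":0.02,"x":0.026,"y":0.02,"z":-0.04,"rx":0,"ry":0,"rz":0},{"hand":0.02,"x":0.029,"y":0.025,"z":-0.035,"rx":0,"ry":0,"rz":0},{"hand":0.02,"x":0.029,"y":0.025,"z":-0.03,"rx":0,"ry":0,"rz":0},{"hand":0.02,"x":0.029,"y":0.025,"z":-0.017,"rx":0,"ry":0,"rz":0},{"hand":0.02,"x":0.029,"y":0.025,"z":0,"rx":0,"ry":0,"rz":0},{"hand":0.02,"x":0.029,"y":0.025,"z":0,"rx":0,"ry":0,"rz":0}]'
python3 - <<'E'
from h import *
from station import *
s=sense();print(go(s,[.6,-.04,.27],np.pi/2))
E
```

```text
clock: 5.4
tcp_pos: [0.5998, -0.0404, 0.2768]
eef_rot: [-3.136, -0.0, 1.559]
wrist_force: [1.2, -0.6, -2.4]
width: 0.404
(array([0.00039463, 0.00026195, 0.00675843]), array([-0.00517954, -0.00053   , -0.011756  ]))
```

```bash
python3 -m crank '[{"hand":0.02,"x":0,"y":0,"z":0.006,"rx":-0.005,"ry":0,"rz":-0.012},{"hand":0.02,"x":0,"y":0,"z":0,"rx":0,"ry":0,"rz":0},{"hand":0.02,"x":0,"y":0,"z":0,"rx":0,"ry":0,"rz":0}]'
python3 - <<'E'
from h import *
from station import *
s=sense();im,d=get_image("wrist");np.savez("w4.npz",im=im,d=d,**{k:s[k] for k in("tcp_pos","eef_rot")})
cv2.imwrite("pics/w4.png",cv2.resize(im[:,:,::-1],(800,600),interpolation=cv2.INTER_CUBIC))
c=get_calibration("wrist");print(s["tcp_pos"],s["eef_rot"],s["wrist_force"],project(c,[[.598,.058,.179],[.598,.058,.1]],s))
E
```

```text
clock: 5.7
tcp_pos: [0.6018, -0.0343, 0.2698]
eef_rot: [3.141, -0.004, 1.579]
wrist_force: [0.5, -0.1, -1.5]
width: 0.406
[ 0.60179936 -0.03428479  0.26984522] [ 3.14122399 -0.00370824  1.57903967] [ 0.54582854 -0.08243192 -1.52224664] [[248.79051744  84.04749012]
 [249.70106445  89.68942252]]
```

View pics/w4.png

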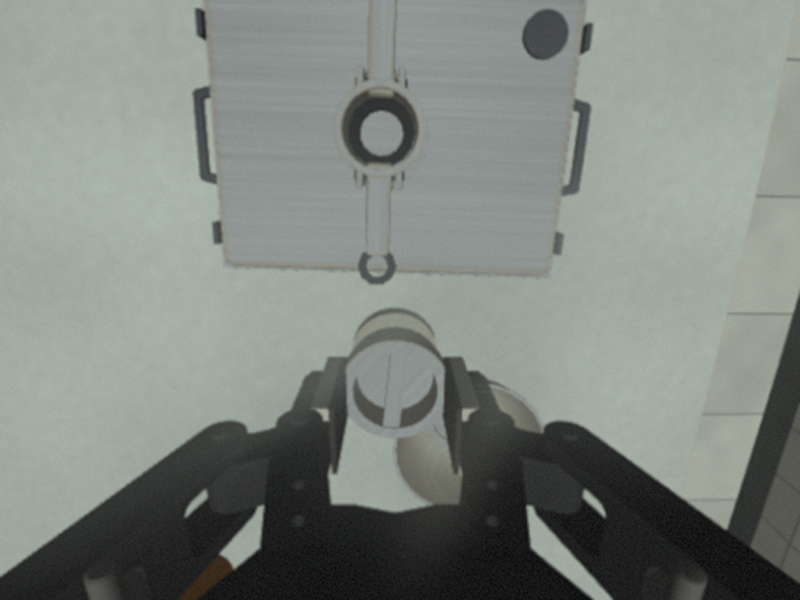

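Mouth ring centre at about (379.5,128.5) and right ring at (377,265) in the 800x600 picture; the levers' line is nearly vertical. I'll compute these.

```bash
python3 - <<'E'
from h import *
from station import *
s=np.load("w4.npz");c=get_calibration("wrist");im=s["im"];d=s["d"]
v,u=np.mgrid[0:190,120:400];uv=np.c_[u.ravel(),v.ravel()]
o=depthpt(c,uv,d[v,u].ravel(),s)
m=(abs(o[:,2]-.179)<.004)&(np.hypot(o[:,0]-.593,o[:,1]-.06)<.035)
P=o[m];print("rim",m.sum(),np.median(P[:,2]));
A=np.c_[2*P[:,:2],np.ones(len(P))];x=np.linalg.lstsq(A,(P[:,:2]**2).sum(1),rcond=None)[0];print("circle fit",x[:2],np.sqrt(x[2]+x[:2]@x[:2]),P.min(0),P.max(0),cv2.minEnclosingCircle(np.float32(P[:,:2])))
# plane cast on mouth
print("ray",plane(c,[(379.5/1.5625-.18,128.5/1.5625-.18)],.179,s))
# lever points
L=o[(o[:,2]>.165)&(o[:,2]<.21)&(abs(o[:,0]-.593)<.011)&(abs(o[:,1]-.06)>.035)]
for sg in(1,-1):
    q=L[sg*(L[:,1]-.06)>0]; 
    p=np.polyfit(q[:,1],q[:,0],1);pz=np.polyfit(q[:,1],q[:,2],1);print(sg,len(q),p,np.polyval(p,.06+sg*.04),"z slope",pz,q[:,1].min(),q[:,1].max())
lid=o[(abs(o[:,0]-.59)<.1)&(abs(o[:,0]-.59)>.05)&(abs(o[:,1]-.05)<.05)];print("lid",np.median(lid[:,2]))
# top & side triangulation of mouth
E
python3 - <<'E'
import numpy as np,cv2
for n,(u0,v0,u1,v1),k in(("top",(190,135,255,190),12),("side",(260,125,310,185),10)):
    im=np.load(n+"0.npz")["im"][v0:v1,u0:u1];cv2.imwrite(f"pics/{n}c2.png",cv2.resize(im[:,:,::-1],None,fx=k,fy=k,interpolation=cv2.INTER_NEAREST)[:600,:800])
E
```

```text
rim 1624 0.1775016632544162
circle fit [0.59316701 0.06      ] 0.02493131629145352 [0.56907004 0.02504607 0.17500126] [0.61669425 0.09485132 0.1804525 ] ((0.592771053314209, 0.06001108139753342), 0.03502536937594414)
ray [[0.59314448 0.05945378 0.179     ]]
1 575 [0.02808344 0.59128952] 0.59409786893379 z slope [0.14283091 0.16427422] 0.09507043097653016 0.11707539223538396
-1 789 [0.01388579 0.59169798] 0.5919756920102007 z slope [-0.06650042  0.17876693] -0.022267693962600317 0.024984417113397713
lid 0.0991621388675229
```

View pics/topc2.png

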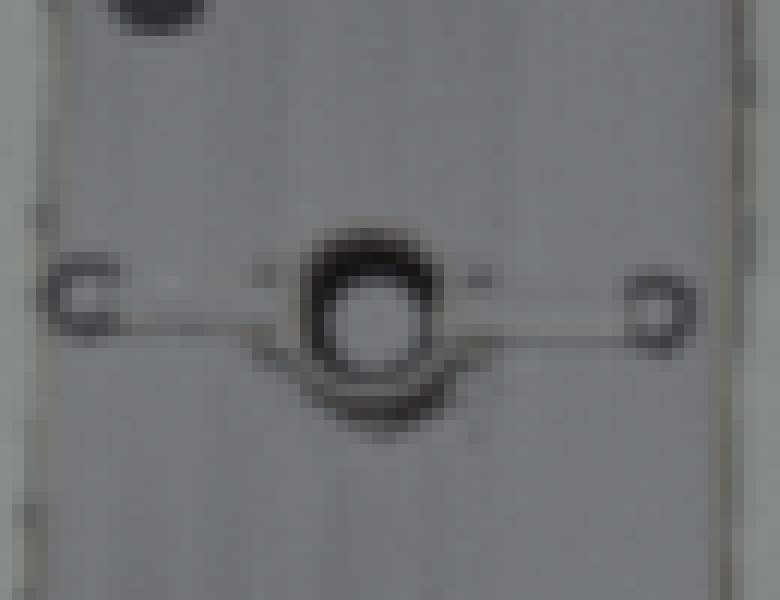

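View pics/sidec2.png

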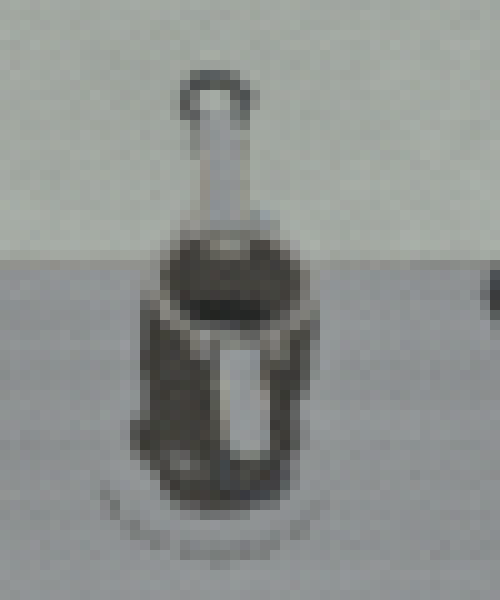

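Run:
```python
from h import *
from station import *
s=np.load("w4.npz");cw,ct,cs=[get_calibration(n) for n in("wrist","top","side")]
w=ray(cw,(242.7,82.1),s);t=ray(ct,(220.3,160.5));d=ray(cs,(282.8,152.4))
print(plane(ct,(220.3,160.5),.179),plane(cs,(282.8,152.4),.179))
print(cross([w,t]),cross([w,d]),cross([w,t,d]))
zr=.17+.05*np.sin(.436)+.0; 
L=plane(ct,(88/12+189.5,298/12+134.5),zr+.1-.1)[0];Rr=plane(ct,(660/12+189.5,312/12+134.5),zr)[0];print(L,Rr,np.arctan2(-(L-Rr)[0],(L-Rr)[1]))
wr=plane(cw,(377/1.5625-.2,265/1.5625-.2),zr,s)[0];print(wr)
# shuttle edges lid in wrist (lid z .1)
e=plane(cw,np.array([(213,100),(228,262),(570,120),(548,270)])/1.5625,.1,s);print(e.round(4))
```

```text
[[0.59183769 0.0593811  0.179     ]] [[0.59248792 0.05848801 0.179     ]]
(array([0.59294249, 0.05980037, 0.17318555]), [np.float64(7.890156794148211e-05), np.float64(7.890156794149002e-05)]) (array([0.5928894 , 0.05955675, 0.17790712]), [np.float64(0.00022316496612044664), np.float64(0.0002231649661202498)]) (array([0.5926256 , 0.0595475 , 0.17774208]), [np.float64(0.00047694482469549666), np.float64(0.0005480060352052846), np.float64(0.0001741089385895105)])
[0.59322941 0.12920402 0.19111585] [ 0.58949193 -0.01405118  0.19111585] -0.026083711715753844
[ 0.59211211 -0.00898086  0.19111585]
[[ 0.4784  0.0832  0.1   ]
 [ 0.4775 -0.0284  0.1   ]
 [ 0.7206  0.0726  0.1   ]
 [ 0.7169 -0.0326  0.1   ]]
```

```bash
python3 -m crank '[{"hand":0.02,"x":0.03,"y":-0.004,"z":0,"rx":0,"ry":0,"rz":0.008},{"hand":0.02,"x":0.03,"y":-0.004,"z":0.01,"rx":0,"ry":0,"rz":0},{"hand":0.02,"x":0.025,"y":-0.001,"z":0.015,"rx":0,"ry":0,"rz":0},{"hand":0.02,"x":0.008,"y":0,"z":0.015,"rx":0,"ry":0,"rz":0},{"hand":0.02,"x":0,"y":0,"z":0,"rx":0,"ry":0,"rz":0},{"hand":0.02,"x":0,"y":0,"z":0,"rx":0,"ry":0,"rz":0}]'
python3 - <<'E'
from h import *
from station import *
s=sense();print(go(s,[.593,.059,.222],np.pi/2),s["wrist_force"])
E
```

```text
clock: 6.35
tcp_pos: [0.5903, 0.052, 0.2296]
eef_rot: [-3.14, 0.001, 1.557]
wrist_force: [-0.5, 0.7, -2.3]
width: 0.401
(array([0.00707535, 0.00256764, 0.0076401 ]), array([-0.00132779,  0.00055126, -0.01415836])) [-0.53667927  0.74271225 -2.3337534 ]
```

```bash
python3 -m crank '[{"hand":0.02,"x":0.007,"y":0.0026,"z":0.0076,"rx":-0.001,"ry":0,"rz":-0.014},{"hand":0.02,"x":0,"y":0,"z":0,"rx":0,"ry":0,"rz":0},{"hand":0.02,"x":0,"y":0,"z":0,"rx":0,"ry":0,"rz":0}]'
python3 - <<'E'
from h import *
from station import *
s=sense();print(go(s,[.593,.059,.222],np.pi/2),s["wrist_force"])
for n in("wrist","side","top"):
    im,d=get_image(n); 
    if n=="side": im=im[100:190,235:335]
    if n=="top": im=im[110:210,170:280]
    k=1.5 if n=="wrist" else 6
    cv2.imwrite(f"pics/{n}5.png",cv2.resize(im[:,:,::-1],None,fx=k,fy=k,interpolation=cv2.INTER_CUBIC))
E
```

```text
clock: 6.65
tcp_pos: [0.594, 0.0561, 0.223]
eef_rot: [3.14, 0.002, 1.567]
wrist_force: [-0.8, -0.3, -1.4]
width: 0.399
(array([ 0.00285319, -0.00104931,  0.00096737]), array([ 0.00156607,  0.00161967, -0.00338635])) [-0.83950996 -0.33965193 -1.44796816]
```

View pics/side5.png

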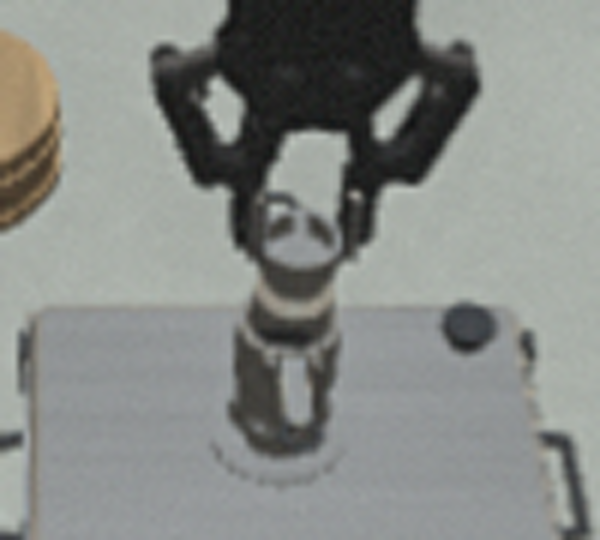

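View pics/wrist5.png

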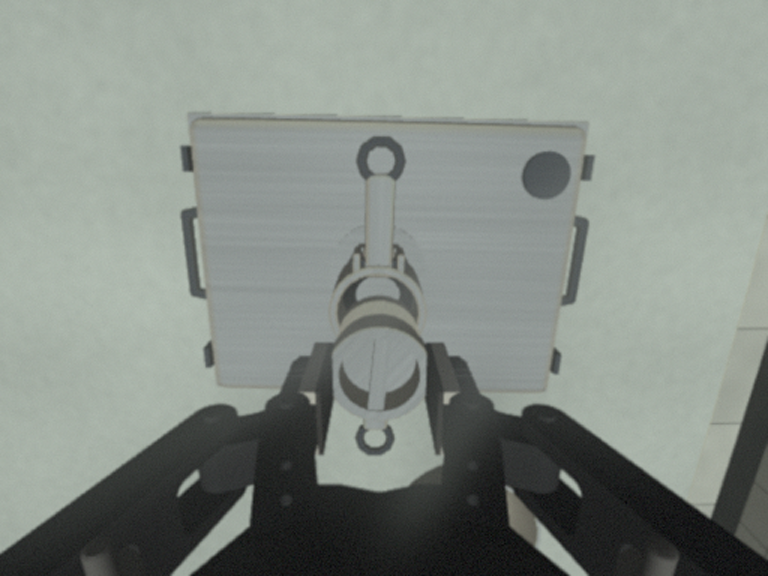

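Side: the plug's nose is over the mouth ((290,330) in the crop). Wrist: collar centre x≈380 against mouth ring x≈378. Aligned; lower gently.

```bash
python3 -m crank '[{"hand":0.02,"x":0.0029,"y":-0.001,"z":0,"rx":0.001,"ry":0.001,"rz":-0.003},{"hand":0.02,"x":0,"y":0,"z":0,"rx":0,"ry":0,"rz":0},{"hand":0.02,"x":0,"y":0,"z":0.004,"rx":0,"ry":0,"rz":0},{"hand":0.02,"x":0,"y":0,"z":0.004,"rx":0,"ry":0,"rz":0},{"hand":0.02,"x":0,"y":0,"z":0,"rx":0,"ry":0,"rz":0}]'
python3 - <<'E'
from h import *
from station import *
s=sense();print(go(s,[.593,.059,.200],np.pi/2),s["wrist_force"],s["moment"])
E
```

```text
clock: 7.3
tcp_pos: [0.5929, 0.0594, 0.2147]
eef_rot: [3.141, 0.0, 1.571]
wrist_force: [0.1, -0.3, -2.0]
width: 0.399
(array([-0.00044414,  0.00013231,  0.01470158]), array([ 1.03596816e-03,  3.87567562e-04, -5.70432111e-05])) [ 0.05551331 -0.33097372 -2.04257525] [-0.03302058 -0.00586716  0.01249835]
```

```bash
python3 -m crank '[{"hand":0.02,"x":0,"y":0,"z":0.004,"rx":0,"ry":0,"rz":0},{"hand":0.02,"x":0,"y":0,"z":0.004,"rx":0,"ry":0,"rz":0},{"hand":0.02,"x":0,"y":0,"z":0.003,"rx":0,"ry":0,"rz":0}]'
python3 - <<'E'
from h import *
from station import *
s=sense();print(go(s,[.593,.059,.200],np.pi/2),s["wrist_force"],s["moment"])
E
```

```text
clock: 7.6
tcp_pos: [0.593, 0.0594, 0.2029]
eef_rot: [3.14, 0.0, 1.571]
wrist_force: [0.4, -0.2, -3.0]
width: 0.399
(array([-4.30334467e-04,  3.40043636e-05,  2.85725829e-03]), array([ 1.15357051e-03,  3.64747707e-04, -9.38416399e-05])) [ 0.44167315 -0.21668614 -3.04630245] [ 0.02367759 -0.01919698  0.05600893]
```

```bash
python3 -m crank '[{"hand":0.02,"x":0,"y":0,"z":0.004,"rx":0,"ry":0,"rz":0},{"hand":0.02,"x":0,"y":0,"z":0.004,"rx":0,"ry":0,"rz":0},{"hand":0.02,"x":0,"y":0,"z":0.003,"rx":0,"ry":0,"rz":0}]'
python3 -m crank '[{"hand":0.02,"x":0,"y":0,"z":0.001,"rx":0,"ry":0,"rz":0},{"hand":0.02,"x":0,"y":0,"z":0.001,"rx":0,"ry":0,"rz":0}]'
python3 - <<'E'
from h import *
from station import *
s=sense();print(go(s,[.593,.059,.190],np.pi/2),s["wrist_force"],s["moment"])
E
```

```text
clock: 7.9
tcp_pos: [0.5929, 0.0594, 0.1906]
eef_rot: [3.141, 0.0, 1.571]
wrist_force: [0.6, -0.4, -2.4]
width: 0.396
clock: 8.1
tcp_pos: [0.5928, 0.0594, 0.188]
eef_rot: [3.141, 0.0, 1.571]
wrist_force: [0.9, -0.2, -1.0]
width: 0.398
(array([-0.00039174,  0.00024266, -0.00199666]), array([1.58795949e-04, 4.74189970e-04, 2.16110390e-06])) [ 0.85910155 -0.24322094 -0.99905517] [-0.01694128  0.0208296  -0.03590044]
```

```bash
python3 -m crank '[{"hand":0.02,"x":0,"y":0,"z":0.0008,"rx":0,"ry":0,"rz":0}]'; python3 -m crank '[{"hand":0.02,"x":0,"y":0,"z":0.0008,"rx":0,"ry":0,"rz":0}]'
```

```text
clock: 8.2
tcp_pos: [0.5928, 0.0594, 0.1873]
eef_rot: [3.141, 0.0, 1.571]
wrist_force: [-1.9, 0.1, 6.4]
width: 0.403
clock: 8.3
tcp_pos: [0.5928, 0.0595, 0.1871]
eef_rot: [3.141, 0.001, 1.571]
wrist_force: [-2.8, -0.0, 8.5]
width: 0.4
```

```bash
python3 -m crank '[{"hand":0.02,"x":0,"y":0,"z":0.0006,"rx":0,"ry":0,"rz":0}]'
```

```text
clock: 8.4
tcp_pos: [0.5928, 0.0595, 0.1871]
eef_rot: [3.141, 0.001, 1.571]
wrist_force: [-2.5, -0.4, 4.0]
width: 0.402
```

```bash
python3 -m crank '[{"hand":0.02,"x":0,"y":0,"z":0.001,"rx":0,"ry":0,"rz":0}]'; python3 -m crank '[{"hand":0.02,"x":0,"y":0,"z":0.0012,"rx":0,"ry":0,"rz":0}]'
python3 - <<'E'
from station import *
for i in range(2):
    s=sense();print(s["wrist_force"],s["tcp_pos"])
E
```

```text
clock: 8.5
tcp_pos: [0.5928, 0.0595, 0.1869]
eef_rot: [3.14, 0.001, 1.571]
wrist_force: [-4.0, -0.3, 8.2]
width: 0.399
clock: 8.6
tcp_pos: [0.5928, 0.0595, 0.1866]
eef_rot: [3.14, 0.002, 1.57]
wrist_force: [-3.1, -1.5, 8.6]
width: 0.398
[-3.09878447 -1.47919129  8.5774314 ] [0.59278907 0.05946554 0.18661633]
[-3.09878447 -1.47919129  8.5774314 ] [0.59278907 0.05946554 0.18661633]
```

```bash
python3 -m crank '[{"hand":0.02,"x":0,"y":0,"z":0.0014,"rx":0,"ry":0,"rz":0}]'; python3 -m crank '[{"hand":0.02,"x":0,"y":0,"z":0.0015,"rx":0,"ry":0,"rz":0}]'
```

```text
clock: 8.7
tcp_pos: [0.5928, 0.0595, 0.1863]
eef_rot: [3.139, 0.002, 1.57]
wrist_force: [-4.4, -1.7, 11.2]
width: 0.399
clock: 8.8
tcp_pos: [0.5928, 0.0595, 0.186]
eef_rot: [3.138, 0.002, 1.57]
wrist_force: [-4.4, -1.7, 12.6]
width: 0.4
```

```bash
python3 -m crank '[{"hand":0.02,"x":0,"y":0,"z":0.0015,"rx":0,"ry":0,"rz":0}]'
```

```text
clock: 8.9
tcp_pos: [0.5927, 0.0595, 0.1858]
eef_rot: [3.137, 0.003, 1.57]
wrist_force: [-5.0, -0.6, 13.3]
width: 0.399
```

```bash
python3 -m crank '[{"hand":0.02,"x":0,"y":-0.0004,"z":0.0017,"rx":0.003,"ry":0.002,"rz":0}]'; python3 -m crank '[{"hand":0.02,"x":0,"y":-0.0004,"z":0.0018,"rx":0.003,"ry":0.002,"rz":0}]'
```

```text
clock: 9.0
tcp_pos: [0.5928, 0.0595, 0.1856]
eef_rot: [3.139, 0.001, 1.57]
wrist_force: [-4.4, -1.3, 14.1]
width: 0.405
clock: 9.1
tcp_pos: [0.5928, 0.0595, 0.1855]
eef_rot: [3.14, -0.0, 1.57]
wrist_force: [-4.1, -0.5, 14.1]
width: 0.401
```

```bash
python3 -m crank '[{"hand":0.02,"x":0,"y":-0.0002,"z":0.0018,"rx":0.002,"ry":0.001,"rz":0}]'
```

```text
clock: 9.2
tcp_pos: [0.5929, 0.0595, 0.1853]
eef_rot: [3.14, -0.001, 1.57]
wrist_force: [-5.2, -0.7, 14.3]
width: 0.405
```

```bash
python3 -m crank '[{"hand":0.02,"x":0,"y":0,"z":0.0021,"rx":0.001,"ry":0,"rz":0},{"hand":0.02,"x":0,"y":0,"z":0.0021,"rx":0.001,"ry":0,"rz":0}]'; python3 -m crank '[{"hand":0.02,"x":0,"y":0,"z":0.0021,"rx":0,"ry":0,"rz":0},{"hand":0.02,"x":0,"y":0,"z":0.0021,"rx":0,"ry":0,"rz":0}]'
```

```text
clock: 9.4
tcp_pos: [0.5929, 0.0595, 0.1846]
eef_rot: [3.14, 0.0, 1.569]
wrist_force: [-5.9, -0.9, 18.9]
width: 0.4
clock: 9.6
tcp_pos: [0.5928, 0.0595, 0.1843]
eef_rot: [3.138, 0.001, 1.569]
wrist_force: [-7.4, -1.8, 19.6]
width: 0.402
```

```bash
python3 -m crank '[{"hand":0.02,"x":0,"y":-0.0003,"z":0.002,"rx":0,"ry":0,"rz":0},{"hand":0.02,"x":0,"y":-0.0003,"z":0.002,"rx":0.001,"ry":0,"rz":0},{"hand":0.02,"x":0,"y":-0.0003,"z":0.0019,"rx":0.001,"ry":0,"rz":0}]';python3 -m crank '[{"hand":0.02,"x":0,"y":0,"z":0.0019,"rx":0.001,"ry":0,"rz":0},{"hand":0.02,"x":0,"y":0,"z":0.0019,"rx":0.001,"ry":0,"rz":0},{"hand":0.02,"x":0,"y":0,"z":0.0019,"rx":0.001,"ry":0,"rz":0}]'
python3 - <<'E'
from h import *
from station import *
s=sense();print(s["wrist_force"],s["moment"],s["tcp_pos"],s["eef_rot"])
im,d=get_image("wrist");cv2.imwrite("pics/w6.png",im[:,:,::-1])
im,d=get_image("side");cv2.imwrite("pics/s6.png",cv2.resize(im[100:190,235:335,::-1],None,fx=6,fy=6,interpolation=cv2.INTER_CUBIC))
E
```

```text
clock: 9.9
tcp_pos: [0.5927, 0.0595, 0.1843]
eef_rot: [3.135, 0.003, 1.569]
wrist_force: [-4.6, -1.3, 16.3]
width: 0.399
clock: 10.2
tcp_pos: [0.5927, 0.0595, 0.1843]
eef_rot: [3.134, 0.005, 1.568]
wrist_force: [-5.8, -1.4, 17.3]
width: 0.398
[-5.83247764 -1.36844043 17.25199717] [-0.39132013  1.61129746  0.01937457] [0.59274258 0.05949335 0.18426186] [3.13438697 0.00534694 1.56833874]
```

View pics/w6.png

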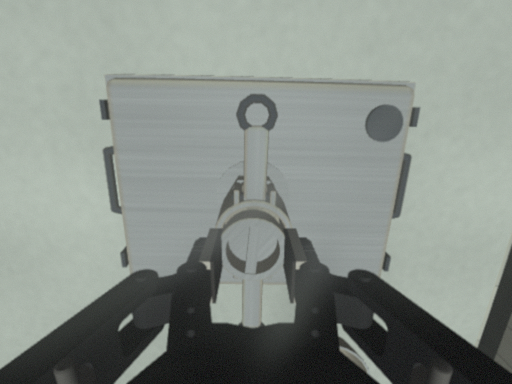

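View pics/s6.png

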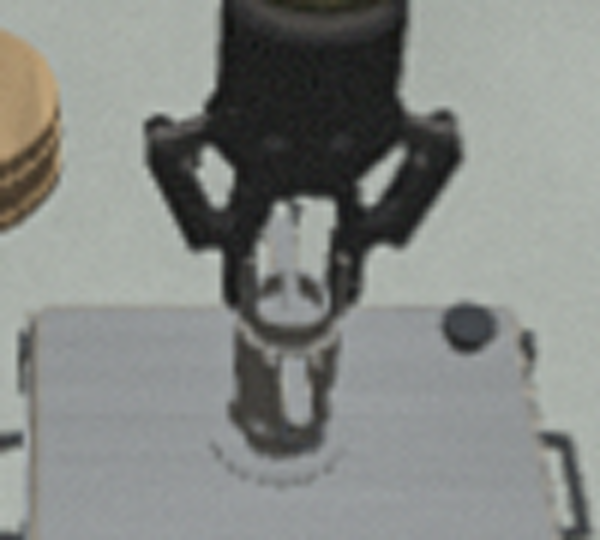

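At 9.9–10.2 s the collar sits close above the mouth ring (side (290,335)), both levers are still open, and stiffness was 4.5 N/mm as the gasket should give. Release and rise.

```bash
python3 -m crank '[{"hand":0.02,"x":0,"y":0,"z":0,"rx":0,"ry":0,"rz":0},{"hand":0.085,"x":0,"y":0,"z":0,"rx":0,"ry":0,"rz":0},{"hand":0.085,"x":0,"y":0,"z":0,"rx":0,"ry":0,"rz":0},{"hand":0.085,"x":0,"y":0,"z":0,"rx":0,"ry":0,"rz":0},{"hand":0.085,"x":0,"y":0,"z":0,"rx":0,"ry":0,"rz":0},{"hand":0.085,"x":0,"y":0,"z":-0.02,"rx":0,"ry":0,"rz":0},{"hand":0.085,"x":0,"y":0,"z":-0.04,"rx":0,"ry":0,"rz":0},{"hand":0.085,"x":0,"y":0,"z":-0.04,"rx":0,"ry":0,"rz":0},{"hand":0.085,"x":0,"y":0,"z":0,"rx":0,"ry":0,"rz":0}]'
python3 - <<'E'
from h import *
from station import *
s=sense();im,d=get_image("wrist");np.savez("w7.npz",im=im,d=d,**{k:s[k] for k in("tcp_pos","eef_rot")})
cv2.imwrite("pics/w7.png",cv2.resize(im[:,:,::-1],(800,600),interpolation=cv2.INTER_CUBIC))
print(s)
im,d=get_image("side");cv2.imwrite("pics/s7.png",cv2.resize(im[100:190,235:335,::-1],None,fx=6,fy=6,interpolation=cv2.INTER_CUBIC))
E
```

```text
clock: 11.2
tcp_pos: [0.5922, 0.0605, 0.2867]
eef_rot: [3.136, 0.005, 1.569]
wrist_force: [0.7, -0.4, -0.2]
width: 0.996
{'clock': 11.2, 'q': array([ 0.10880729,  0.41247624, -0.43402089,  1.82764445,  0.21724608,
        0.94327861, -0.42260693]), 'qvel': array([-0.00378813,  0.04468679,  0.01323667,  0.06180723,  0.01337469,
       -0.04368582, -0.01176067]), 'joint_torque': array([  0.69988489, -61.28309727,  -3.94465998, -25.55568516,
        -0.22829153,   1.01901267,   0.2975396 ]), 'tcp_pos': array([0.59223832, 0.06047939, 0.28665679]), 'eef_rot': array([3.1359988 , 0.00456253, 1.56909949]), 'wrist_force': array([ 0.74669036, -0.3526626 , -0.21747279]), 'moment': array([0.02497421, 0.00536529, 0.00844924]), 'width': 0.9959106907852678}
```

View pics/w7.png

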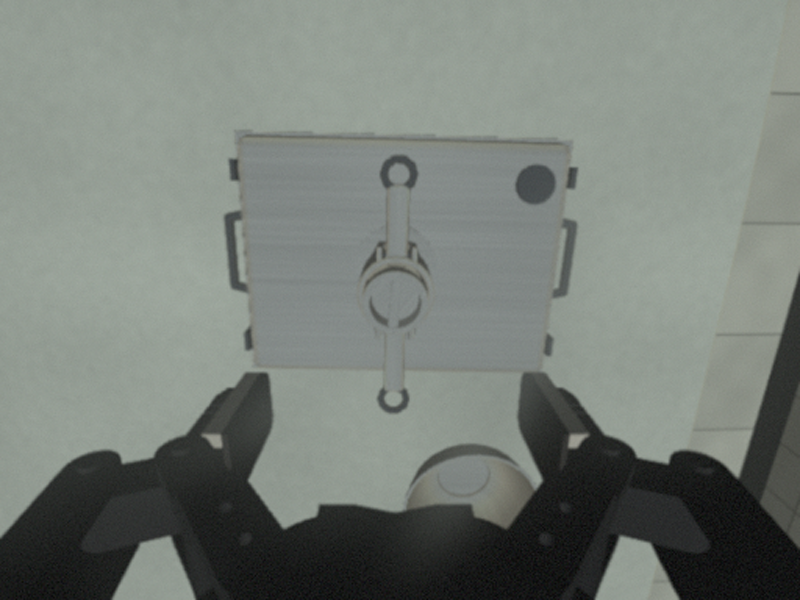

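View pics/s7.png

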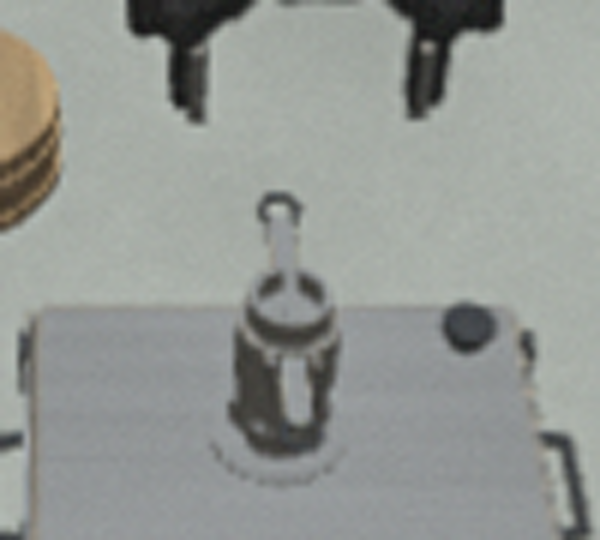

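The plug stands in the socket upright; collar at (395,298) and rings at (398,174) and (393,398). Measure the plug's top and the levers' line.

Run:
```python
from h import *
from station import *
s=np.load("w7.npz");c=get_calibration("wrist");im=s["im"];d=s["d"]
v,u=np.mgrid[95:275,215:290];uv=np.c_[u.ravel(),v.ravel()];o=depthpt(c,uv,d[v,u].ravel(),s)
r=np.hypot(o[:,0]-.593,o[:,1]-.0595)
P=o[(r<.0205)&(o[:,2]>.188)];print("plug top z",np.percentile(P[:,2],[10,50,90]),len(P),P[:,:2].mean(0),P.min(0),P.max(0))
A=np.c_[P[:,:2],np.ones(len(P))];k=np.linalg.lstsq(A,P[:,2],rcond=None)[0];print("tilt of top",k[:2])
rim=o[(r>.0215)&(r<.0245)&(abs(o[:,2]-.179)<.004)];print("mouth z",np.median(rim[:,2]),len(rim))
for sg in(1,-1):
    q=o[(sg*(o[:,1]-.0595)>.034)&(sg*(o[:,1]-.0595)<.075)&(o[:,2]>.16)&(abs(o[:,0]-.593)<.02)]
    print(sg,len(q),[ (round(yy,3),q[abs(q[:,1]-yy)<.003].mean(0).round(4), np.round([q[abs(q[:,1]-yy)<.003][:,0].min(),q[abs(q[:,1]-yy)<.003][:,0].max()],4)) for yy in .0595+sg*np.array([.04,.05,.06,.07])])
rg=plane(c,np.array([(398,174),(393,398)])/1.5625-.2,.1911,s);print(rg, np.arctan2((rg[1]-rg[0])[0],(rg[0]-rg[1])[1]))
```

```text
plug top z [0.19137163 0.19268817 0.19364155] 877 [0.59269237 0.05994345] [0.57392214 0.03983161 0.18806537] [0.61141149 0.07867193 0.19494861]
tilt of top [-0.00600451 -0.00092001]
mouth z 0.177804764324459 276
1 647 [(np.float64(0.1), array([0.5939, 0.0996, 0.1782]), array([0.5878, 0.6007])), (np.float64(0.11), array([0.5941, 0.1093, 0.1796]), array([0.5878, 0.6005])), (np.float64(0.12), array([0.5946, 0.1198, 0.1814]), array([0.5888, 0.6004])), (np.float64(0.13), array([0.5948, 0.1291, 0.1815]), array([0.5845, 0.6054]))]
-1 453 [(np.float64(0.019), array([0.5922, 0.0196, 0.1773]), array([0.5862, 0.5982])), (np.float64(0.009), array([0.5921, 0.0095, 0.1782]), array([0.5861, 0.5983])), (np.float64(-0.001), array([ 0.592 , -0.0006,  0.1793]), array([0.586 , 0.5973])), (np.float64(-0.011), array([ 0.5914, -0.0105,  0.1791]), array([0.5807, 0.6014]))]
[[ 0.59446234  0.13103188  0.1911    ]
 [ 0.59142136 -0.00419874  0.1911    ]] -0.0224836400810713
```

Plug top is 15 mm above the mouth (nose ~27 deep, past the 25.5 limit), tilt 0.006, centred at (0.593,0.060); coupler yaw ≈ −0.022. Turn the gripper so the jaws lie along the levers.

```bash
python3 -m crank '[{"hand":0.085,"x":0,"y":0,"z":0,"rx":0,"ry":0,"rz":-0.14},{"hand":0.085,"x":0,"y":0,"z":0,"rx":0,"ry":0,"rz":-0.14},{"hand":0.085,"x":0,"y":0,"z":0,"rx":0,"ry":0,"rz":-0.14},{"hand":0.085,"x":0,"y":0,"z":0,"rx":0,"ry":0,"rz":-0.14},{"hand":0.085,"x":0,"y":0,"z":0,"rx":0,"ry":0,"rz":-0.14},{"hand":0.085,"x":0,"y":0,"z":0,"rx":0,"ry":0,"rz":-0.14},{"hand":0.085,"x":0,"y":0,"z":0,"rx":0,"ry":0,"rz":-0.14},{"hand":0.085,"x":0,"y":0,"z":0,"rx":0,"ry":0,"rz":-0.14},{"hand":0.085,"x":0,"y":0,"z":0,"rx":0,"ry":0,"rz":-0.14},{"hand":0.085,"x":0,"y":0,"z":0,"rx":0,"ry":0,"rz":-0.14}]'
python3 - <<'E'
from h import *
from station import *
s=sense();print(s["q"],go(s,[.593,.060,.25],np.pi-.022))
E
```

```text
clock: 12.3
tcp_pos: [0.5839, 0.0577, 0.2668]
eef_rot: [-3.132, -0.021, 3.025]
wrist_force: [-0.1, -0.4, 0.1]
width: 0.993
[ 0.3503373   0.51020088 -0.80507157  1.83554878  0.42847658  1.00440259
  0.81897534] (array([-0.00916909,  0.00349409,  0.01657846]), array([-0.00886343, -0.02135044, -0.09409647]))
```

```bash
python3 -m crank '[{"hand":0.085,"x":-0.009,"y":0.0035,"z":0.01,"rx":-0.009,"ry":-0.021,"rz":-0.09},{"hand":0.085,"x":0,"y":0,"z":0,"rx":0,"ry":0,"rz":0},{"hand":0.085,"x":0,"y":0,"z":0,"rx":0,"ry":0,"rz":0}]'
python3 - <<'E'
from h import *
from station import *
s=sense();print(s["q"],go(s,[.593,.060,.23],np.pi-.022))
E
```

```text
clock: 12.6
tcp_pos: [0.5912, 0.0593, 0.252]
eef_rot: [3.141, -0.007, 3.12]
wrist_force: [-0.2, 0.6, 0.4]
width: 0.997
[ 0.35840243  0.53556806 -0.82087646  1.84607305  0.46463778  0.97106368
  0.88417584] (array([-0.00193832,  0.00074621,  0.02198903]), array([ 0.00100785, -0.00722179,  0.00069764]))
```

```bash
python3 -m crank '[{"hand":0.085,"x":-0.0019,"y":0.0007,"z":0.01,"rx":0.001,"ry":-0.007,"rz":0},{"hand":0.085,"x":0,"y":0,"z":0.008,"rx":0,"ry":0,"rz":0},{"hand":0.085,"x":0,"y":0,"z":0,"rx":0,"ry":0,"rz":0}]'
python3 - <<'E'
from h import *
from station import *
s=sense();print(go(s,[.593,.060,.23],np.pi-.022))
im,d=get_image("wrist");np.savez("w8.npz",im=im,d=d,**{k:s[k] for k in("tcp_pos","eef_rot")})
cv2.imwrite("pics/w8.png",cv2.resize(im[:,:,::-1],(800,600),interpolation=cv2.INTER_CUBIC))
im,d=get_image("side");cv2.imwrite("pics/s8.png",cv2.resize(im[100:190,235:335,::-1],None,fx=6,fy=6,interpolation=cv2.INTER_CUBIC))
E
```

```text
clock: 12.9
tcp_pos: [0.5923, 0.0598, 0.2319]
eef_rot: [-3.141, -0.002, 3.116]
wrist_force: [-0.1, -0.3, 0.2]
width: 0.998
(array([-0.00068429,  0.00019061,  0.0019088 ]), array([-0.00082843, -0.0016431 , -0.00395366]))
```

View pics/w8.png

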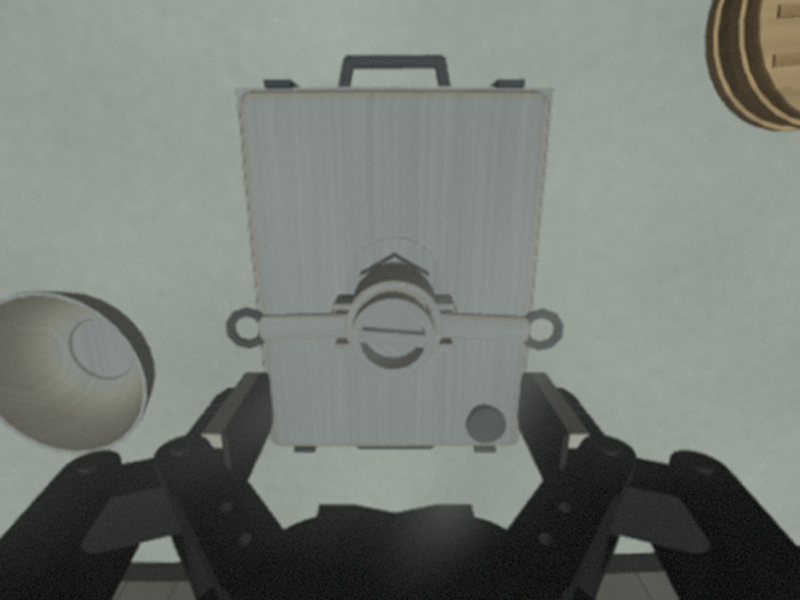

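View pics/s8.png

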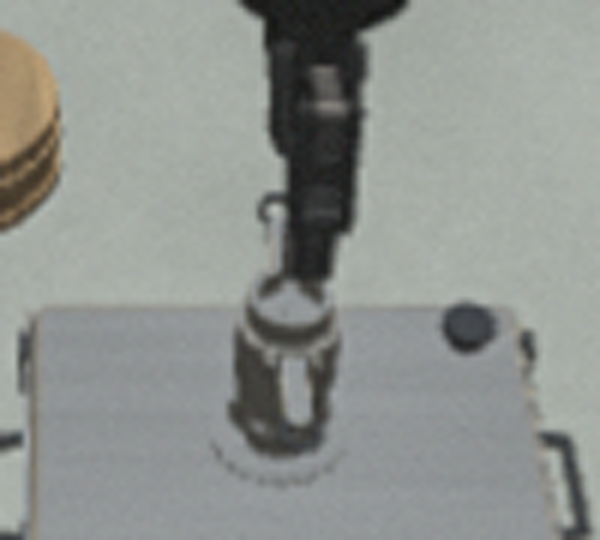

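Wrist: plug centre x≈395, pads at 270/520 (mid 395), rings at 245/543 (mid 394): centred. The side view shows the finger tip at crop x≈318; I check that against projection.

Run:
```python
from h import *
from station import *
c=get_calibration("side")
for X in([.5923,.0115,.245],[.5923,.0025,.245],[.5923,.0075,.235],[.593,.06,.193],[.593,.06,.179]): print(X,(project(c,X)-[235,100])*6)
s=sense();c=get_calibration("wrist");f=np.linalg.inv(c["T_tool_cam"])
for t in(.0,.013,.02):
  for y in (.0427,.057): print(t,y,project(c,R.from_euler("xyz",s["eef_rot"]).apply([[0,y,-t],[.011,y,-t],[-.011,y,-t]])+s["tcp_pos"],s)*1.5625)
```

```text
[0.5923, 0.0115, 0.245] [[308.30134247 278.68805467]]
[0.5923, 0.0025, 0.245] [[310.49943894 293.60215694]]
[0.5923, 0.0075, 0.235] [[307.37958886 302.76395975]]
[0.593, 0.06, 0.193] [[289.83457338 289.59905124]]
[0.593, 0.06, 0.179] [[287.60543463 312.06341559]]
0.0 0.0427 [[509.42875398 378.8191434 ]
 [511.92340066 351.59237752]
 [507.01204825 404.89051429]]
0.0 0.057 [[547.8245855  378.68129231]
 [551.13975013 351.49753691]
 [544.61216058 404.71497268]]
0.013 0.0427 [[519.12042477 397.08056709]
 [522.0785869  367.94670243]
 [516.26424835 424.86264903]]
0.013 0.057 [[560.70098842 396.88103815]
 [564.62875399 367.79974037]
 [556.9074022  424.61770248]]
0.02 0.0427 [[525.03854093 408.24111082]
 [528.30115771 377.9758875 ]
 [521.89495876 437.02804442]]
0.02 0.057 [[568.55767719 407.99698191]
 [572.88725367 377.79058909]
 [564.38451886 436.73354348]]
```

```bash
python3 -m crank '[{"hand":0.085,"x":-0.0007,"y":0.0002,"z":0.01,"rx":-0.001,"ry":-0.002,"rz":-0.004},{"hand":0.085,"x":0,"y":0,"z":0.012,"rx":0,"ry":0,"rz":0},{"hand":0.085,"x":0,"y":0,"z":0.012,"rx":0,"ry":0,"rz":0},{"hand":0.085,"x":0,"y":0,"z":0.01,"rx":0,"ry":0,"rz":0},{"hand":0.085,"x":0,"y":0,"z":0.004,"rx":0,"ry":0,"rz":0},{"hand":0.085,"x":0,"y":0,"z":0,"rx":0,"ry":0,"rz":0}]'
python3 - <<'E'
from h import *
from station import *
s=sense();print(s["wrist_force"],go(s,[.593,.060,.17],np.pi-.022))
E
```

```text
clock: 13.6
tcp_pos: [0.5935, 0.0605, 0.1806]
eef_rot: [3.141, 0.002, 3.12]
wrist_force: [0.1, -0.2, 1.5]
width: 0.992
[ 0.06578489 -0.15081351  1.5131868 ] (array([ 0.00051921, -0.00052184,  0.01058443]), array([0.00059888, 0.00168015, 0.00059041]))
```

```bash
python3 -m crank '[{"hand":0.085,"x":0.0005,"y":-0.0005,"z":0.004,"rx":0,"ry":0.001,"rz":0},{"hand":0.085,"x":0,"y":0,"z":0.004,"rx":0,"ry":0,"rz":0}]';python3 -m crank '[{"hand":0.085,"x":0,"y":0,"z":0.004,"rx":0,"ry":0,"rz":0},{"hand":0.085,"x":0,"y":0,"z":0.004,"rx":0,"ry":0,"rz":0}]'
python3 - <<'E'
from h import *
from station import *
s=sense();print(s["wrist_force"],s["moment"],go(s,[.593,.060,.15],np.pi-.022))
im,d=get_image("wrist");np.savez("w9.npz",im=im,d=d,**{k:s[k] for k in("tcp_pos","eef_rot")})
cv2.imwrite("pics/w9.png",cv2.resize(im[:,:,::-1],(800,600),interpolation=cv2.INTER_CUBIC))
E
```

```text
clock: 13.8
tcp_pos: [0.5934, 0.0601, 0.1726]
eef_rot: [3.141, 0.001, 3.12]
wrist_force: [1.5, -0.5, -0.5]
width: 0.996
clock: 14.0
tcp_pos: [0.5938, 0.0604, 0.1647]
eef_rot: [3.14, 0.003, 3.12]
wrist_force: [-1.9, -1.2, 6.1]
width: 0.997
[-1.85172061 -1.15890279  6.0827794 ] [-0.04064806  0.19898703 -0.00678877] (array([ 0.00084008, -0.00046917,  0.01465387]), array([0.0011999 , 0.00275554, 0.00048725]))
```

View pics/w9.png

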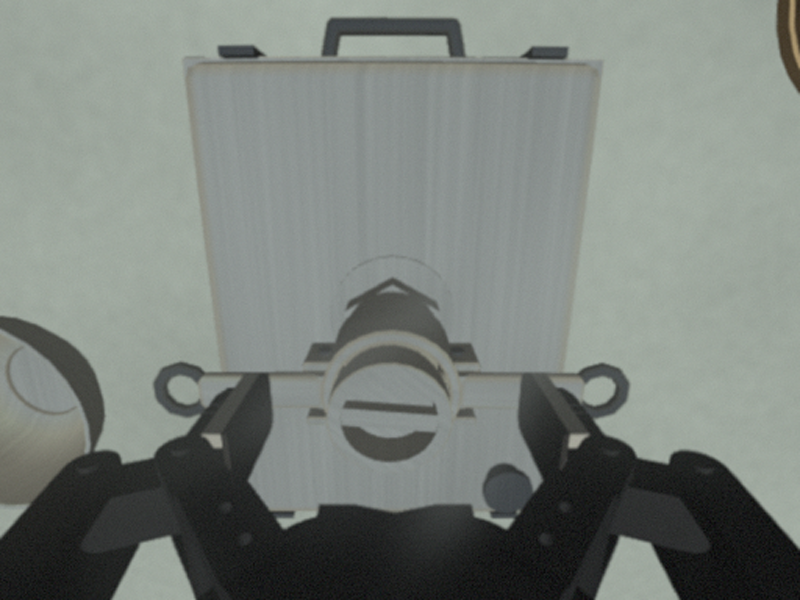

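Both tips rest on the levers symmetrically (rings at 182 and 604, mid 393). Continue down.

```bash
python3 -m crank '[{"hand":0.085,"x":0.0005,"y":-0.0005,"z":0.004,"rx":0.001,"ry":0.002,"rz":0},{"hand":0.085,"x":0,"y":0,"z":0.004,"rx":0,"ry":0.001,"rz":0}]';python3 -m crank '[{"hand":0.085,"x":0,"y":0,"z":0.004,"rx":0,"ry":0.001,"rz":0},{"hand":0.085,"x":0,"y":0,"z":0.004,"rx":0,"ry":0.001,"rz":0}]'
python3 - <<'E'
from h import *
from station import *
s=sense();print(s["wrist_force"],s["moment"],go(s,[.593,.060,.14],np.pi-.022))
im,d=get_image("wrist");np.savez("w10.npz",im=im,d=d,**{k:s[k] for k in("tcp_pos","eef_rot")})
cv2.imwrite("pics/w10.png",cv2.resize(im[:,:,::-1],(800,600),interpolation=cv2.INTER_CUBIC))
E
```

```text
clock: 14.25
tcp_pos: [0.5939, 0.0601, 0.1571]
eef_rot: [-3.141, 0.001, 3.12]
wrist_force: [-2.6, -2.0, 5.2]
width: 0.996
clock: 14.45
tcp_pos: [0.5941, 0.0601, 0.1498]
eef_rot: [-3.141, 0.0, 3.12]
wrist_force: [-1.1, 0.0, 5.2]
width: 0.999
[-1.08512687  0.00664979  5.15100508] [-0.05694139  0.15148544 -0.00643579] (array([ 0.00111619, -0.00013066,  0.00976725]), array([-0.00072001,  0.00041222,  0.00045499]))
```

View pics/w10.png

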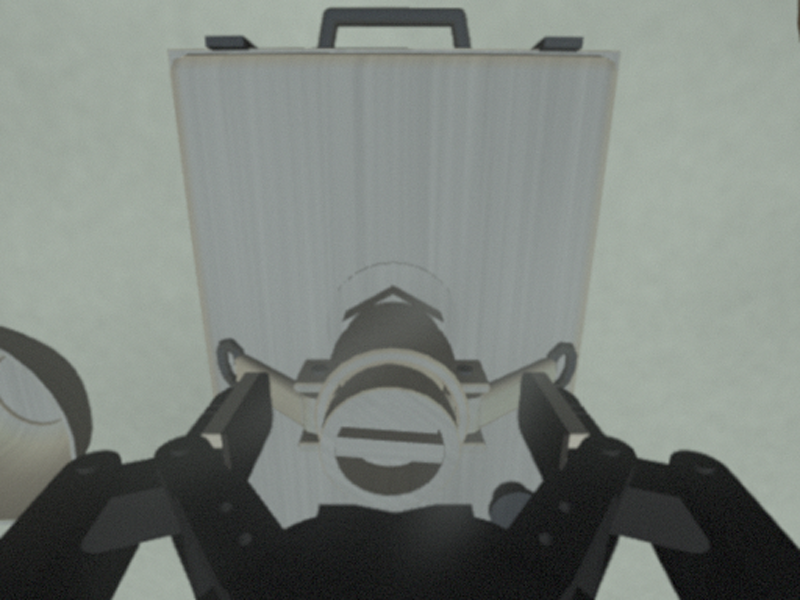

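Symmetric: rings at (230,360) and (565,362), both ~30° below level. Continue.

```bash
python3 -m crank '[{"hand":0.085,"x":0.001,"y":0,"z":0.003,"rx":0,"ry":0,"rz":0},{"hand":0.085,"x":0,"y":0,"z":0.003,"rx":0,"ry":0.001,"rz":0}]';python3 -m crank '[{"hand":0.085,"x":0.0005,"y":0,"z":0.003,"rx":0,"ry":0.001,"rz":0},{"hand":0.085,"x":0,"y":0,"z":0.002,"rx":0,"ry":0.001,"rz":0}]'
python3 - <<'E'
from h import *
from station import *
s=sense();print(s["wrist_force"],s["moment"],go(s,[.593,.060,.14],np.pi-.022))
im,d=get_image("wrist")
cv2.imwrite("pics/w11.png",cv2.resize(im[:,:,::-1],(800,600),interpolation=cv2.INTER_CUBIC))
E
```

```text
clock: 14.7
tcp_pos: [0.594, 0.0603, 0.144]
eef_rot: [-3.141, 0.001, 3.12]
wrist_force: [-1.5, -0.3, 5.3]
width: 0.997
clock: 14.9
tcp_pos: [0.5943, 0.0603, 0.1397]
eef_rot: [-3.141, 0.001, 3.12]
wrist_force: [-1.9, -0.3, 7.5]
width: 0.995
[-1.85243525 -0.26603181  7.51939823] [-0.17314229  0.31182224 -0.02503727] (array([ 0.00124945, -0.00036496, -0.00027546]), array([-0.00063894,  0.00127085,  0.00016794]))
```

View pics/w11.png

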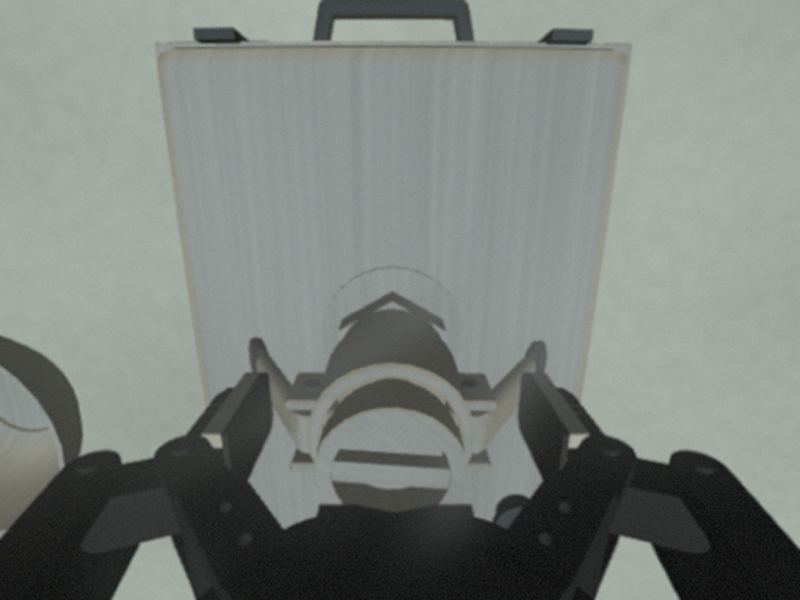

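Still symmetric (rings at (258,350) and (537,350)), force just 7.5 N. A little further, then close.

```bash
python3 -m crank '[{"hand":0.085,"x":0.001,"y":-0.0003,"z":0.003,"rx":0,"ry":0.001,"rz":0},{"hand":0.085,"x":0,"y":0,"z":0.002,"rx":0,"ry":0.001,"rz":0}]'; python3 -m crank '[{"hand":0.085,"x":0.001,"y":0,"z":0.002,"rx":0,"ry":0.001,"rz":0}]'
python3 - <<'E'
from h import *
from station import *
s=sense();print(s["wrist_force"],s["moment"],go(s,[.593,.060,.134],np.pi-.022))
E
```

```text
clock: 15.15
tcp_pos: [0.5945, 0.0603, 0.1359]
eef_rot: [-3.141, 0.002, 3.12]
wrist_force: [-1.3, -0.2, 8.1]
width: 0.996
clock: 15.25
tcp_pos: [0.5943, 0.0606, 0.1346]
eef_rot: [-3.141, 0.003, 3.119]
wrist_force: [0.8, -0.0, 7.6]
width: 0.998
[ 0.84925681 -0.020842    7.61242855] [ 0.01908677 -0.23140343 -0.01739101] (array([ 0.00131509, -0.00058727,  0.00057639]), array([-0.00027056,  0.00306782, -0.00010915]))
```

```bash
python3 -m crank '[{"hand":0.078,"x":0.0007,"y":-0.0004,"z":0,"rx":0,"ry":0.002,"rz":0},{"hand":0.072,"x":0,"y":0,"z":0,"rx":0,"ry":0,"rz":0},{"hand":0.072,"x":0,"y":0,"z":0,"rx":0,"ry":0,"rz":0}]' 25
python3 - <<'E'
from h import *
from station import *
s=sense();print(s["wrist_force"],s["moment"],go(s,[.593,.060,.134],np.pi-.022))
im,d=get_image("wrist")
cv2.imwrite("pics/w12.png",cv2.resize(im[:,:,::-1],(800,600),interpolation=cv2.INTER_CUBIC))
E
```

```text
clock: 15.55
tcp_pos: [0.5943, 0.0609, 0.1351]
eef_rot: [3.141, 0.003, 3.12]
wrist_force: [0.6, -0.2, 1.1]
width: 0.843
[ 0.60586027 -0.234626    1.09345203] [ 0.00035673 -0.07238794  0.01737176] (array([ 0.00129352, -0.00094983,  0.00110497]), array([0.00077553, 0.00290441, 0.00036343]))
```

View pics/w12.png

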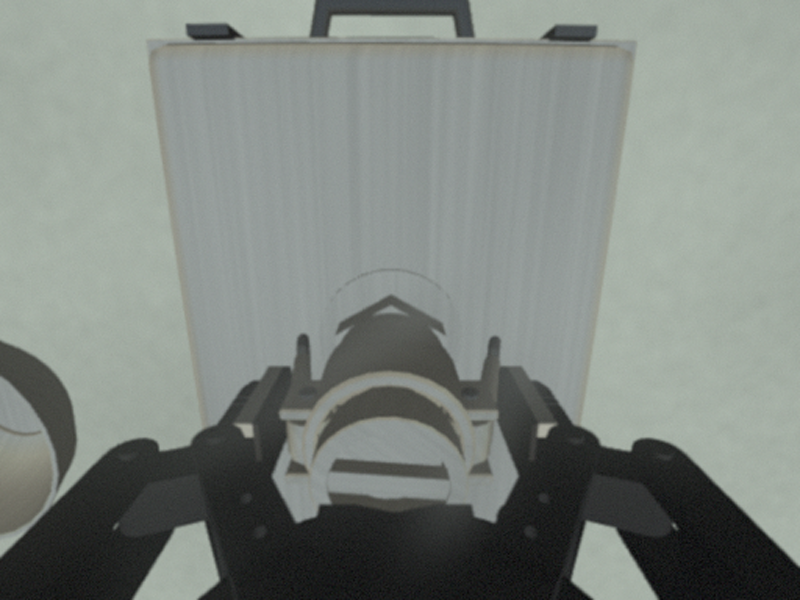

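Works: rings at (303,345) and (493,345), nearly down. Keep closing.

```bash
python3 -m crank '[{"hand":0.066,"x":0,"y":-0.0009,"z":0,"rx":0,"ry":0.001,"rz":0},{"hand":0.062,"x":0,"y":0,"z":0,"rx":0,"ry":0,"rz":0},{"hand":0.058,"x":0,"y":0,"z":0,"rx":0,"ry":0,"rz":0},{"hand":0.054,"x":0,"y":0,"z":0,"rx":0,"ry":0,"rz":0},{"hand":0.050,"x":0,"y":0,"z":0,"rx":0,"ry":0,"rz":0},{"hand":0.050,"x":0,"y":0,"z":0,"rx":0,"ry":0,"rz":0}]' 28
python3 - <<'E'
from h import *
from station import *
s=sense();print(s["wrist_force"],s["moment"],go(s,[.593,.060,.134],np.pi-.022))
im,d=get_image("wrist")
cv2.imwrite("pics/w13.png",cv2.resize(im[:,:,::-1],(800,600),interpolation=cv2.INTER_CUBIC))
E
```

```text
clock: 16.2
tcp_pos: [0.5942, 0.0591, 0.1354]
eef_rot: [-3.141, 0.002, 3.12]
wrist_force: [0.3, -0.0, 3.6]
width: 0.698
[ 0.27205192 -0.03189517  3.60577929] [ 0.0011207   0.04009419 -0.02672564] (array([0.00123187, 0.00083474, 0.00136394]), array([-6.54551937e-04,  1.65946206e-03,  2.12158515e-05]))
```

View pics/w13.png

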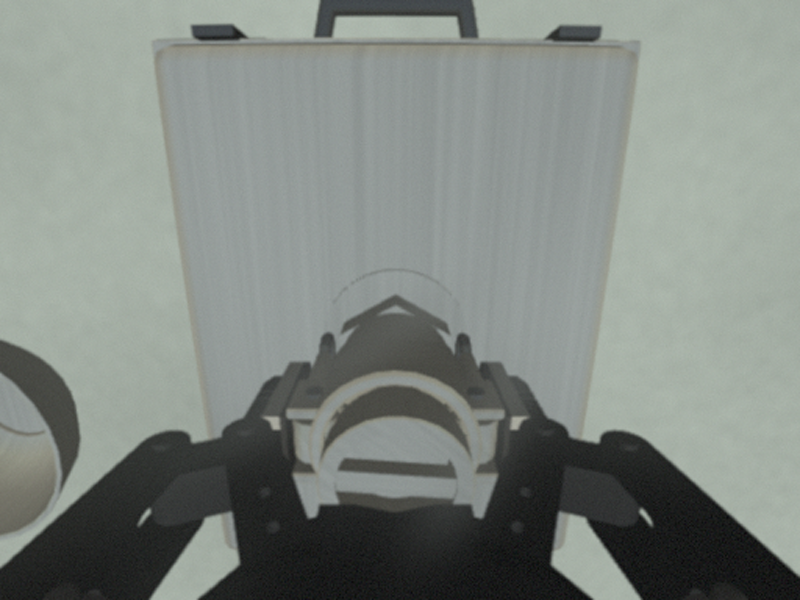

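```bash
python3 -m crank '[{"hand":0.045,"x":0,"y":0.0005,"z":0,"rx":0,"ry":0,"rz":0},{"hand":0.045,"x":0,"y":0,"z":0,"rx":0,"ry":0,"rz":0},{"hand":0.045,"x":0,"y":0,"z":0,"rx":0,"ry":0,"rz":0},{"hand":0.045,"x":0,"y":0,"z":0,"rx":0,"ry":0,"rz":0}]' 34
python3 - <<'E'
from station import *
s=sense();print(s["wrist_force"],s["width"]*85.4)
E
```

```text
clock: 16.65
tcp_pos: [0.5942, 0.0591, 0.1354]
eef_rot: [-3.14, 0.002, 3.119]
wrist_force: [0.7, -0.2, 4.2]
width: 0.698
[ 0.66960213 -0.22563329  4.24103762] 59.64790641021155
```

```bash
python3 -m crank '[{"hand":0.085,"x":0,"y":0,"z":0,"rx":0,"ry":0,"rz":0},{"hand":0.085,"x":0,"y":0,"z":0,"rx":0,"ry":0,"rz":0},{"hand":0.085,"x":0,"y":0,"z":0,"rx":0,"ry":0,"rz":0},{"hand":0.085,"x":0,"y":0,"z":-0.02,"rx":0,"ry":0,"rz":0},{"hand":0.085,"x":0,"y":0,"z":-0.04,"rx":0,"ry":0,"rz":0},{"hand":0.085,"x":0,"y":0,"z":-0.04,"rx":0,"ry":0,"rz":0},{"hand":0.085,"x":0,"y":0,"z":0,"rx":0,"ry":0,"rz":0},{"hand":0.085,"x":0,"y":0,"z":0,"rx":0,"ry":0,"rz":0}]'
python3 - <<'E'
from h import *
from station import *
s=sense();print(s["wrist_force"],s["tcp_pos"])
im,d=get_image("wrist");np.savez("w14.npz",im=im,d=d,**{k:s[k] for k in("tcp_pos","eef_rot")})
cv2.imwrite("pics/w14.png",cv2.resize(im[130:300,170:340,::-1],None,fx=3.5,fy=3.5,interpolation=cv2.INTER_CUBIC))
im,d=get_image("side");np.savez("s14.npz",im=im,d=d);cv2.imwrite("pics/s14.png",cv2.resize(im[100:190,235:335,::-1],None,fx=6,fy=6,interpolation=cv2.INTER_CUBIC))
E
```

```text
clock: 17.45
tcp_pos: [0.5924, 0.0584, 0.2359]
eef_rot: [-3.139, -0.005, 3.119]
wrist_force: [0.2, -0.3, -1.0]
width: 0.994
[ 0.23945673 -0.30975173 -0.95557141] [0.59237452 0.05842604 0.23592495]
```

View pics/w14.png

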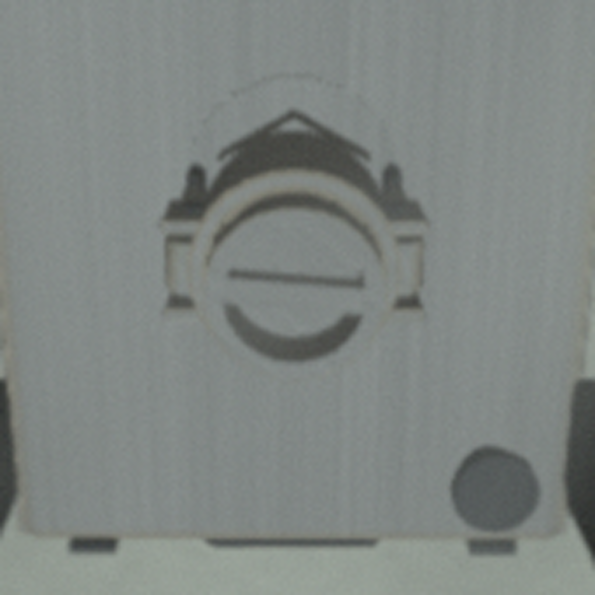

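View pics/s14.png

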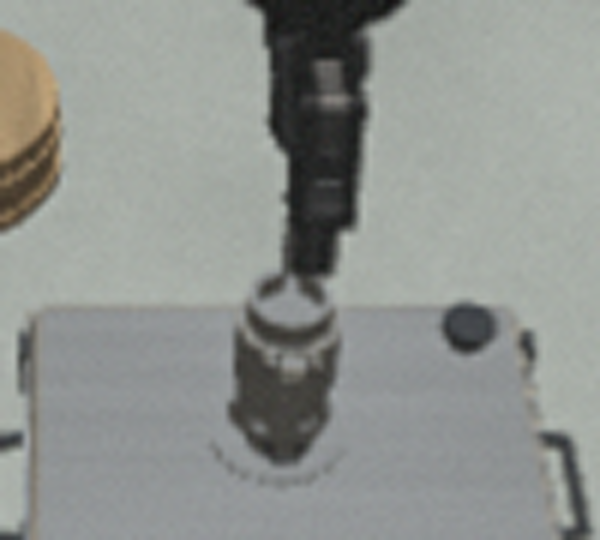

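Both levers hang down at the body, rings at (196,180) and (393,180) in the crop, symmetric about the mouth. Check numerically.

Run:
```python
from h import *
from station import *
s=np.load("w14.npz");c=get_calibration("wrist");d=s["d"]
for z in(.115,.125,.13): 
    p=plane(c,[(170+187/3.5,130+180/3.5),(170+205/3.5,130+180/3.5),(170+384/3.5,130+180/3.5),(170+402/3.5,130+180/3.5)],z,s);print(z,p[:,1].round(4),"span outer",p[0,1]-p[3,1])
v,u=np.mgrid[130:250,200:310];uv=np.c_[u.ravel(),v.ravel()];o=depthpt(c,uv,d[v,u].ravel(),s)
r=np.hypot(o[:,0]-.593,o[:,1]-.06)
P=o[(r<.0205)&(o[:,2]>.187)];k=np.linalg.lstsq(np.c_[P[:,:2],np.ones(len(P))],P[:,2],rcond=None)[0]
print("plug top",np.percentile(P[:,2],[10,50,90]),(P.min(0)+P.max(0))/2,"tilt",k[:2])
rim=o[(r>.0215)&(r<.0245)&(abs(o[:,2]-.179)<.004)];print("mouth",np.median(rim[:,2]))
q=o[(abs(o[:,1]-.06)>.02)&(abs(o[:,1]-.06)<.05)&(o[:,2]>.105)&(o[:,2]<.16)&(abs(o[:,0]-.593)<.03)]
for sg in(1,-1):
    w=q[sg*(q[:,1]-.06)>0];print(sg,len(w),w.mean(0),w.min(0),w.max(0))
```

```text
0.115 [0.0296 0.0347 0.0855 0.0906] span outer -0.06106385510014483
0.125 [0.0308 0.0357 0.0846 0.0895] span outer -0.0587427750076074
0.13 [0.0313 0.0362 0.0841 0.0889] span outer -0.05758223496133867
plug top [0.18930148 0.1915397  0.19246995] [0.59235508 0.05950004 0.19029052] tilt [-0.00334804  0.00308169]
mouth 0.17777954630773316
1 67 [0.58628785 0.08565298 0.12699442] [0.58086012 0.0800493  0.11187671] [0.59466583 0.08908881 0.15498233]
-1 75 [0.58451338 0.03389344 0.12730237] [0.57920067 0.02996809 0.11198492] [0.59355859 0.03996882 0.15528402]
```

```bash
python3 -m crank '[{"hand":0.085,"x":0,"y":0,"z":-0.02,"rx":0,"ry":0,"rz":0},{"hand":0.085,"x":0,"y":0,"z":0,"rx":0,"ry":0,"rz":0},{"hand":0.085,"x":0,"y":0,"z":0,"rx":0,"ry":0,"rz":0}]'; python3 -c "
from station import *
print(sense()['qvel'],sense()['wrist_force']);print(sign_off())"
```

```text
clock: 17.85
tcp_pos: [0.5908, 0.058, 0.252]
eef_rot: [-3.139, -0.012, 3.12]
wrist_force: [-0.3, -0.8, 0.4]
width: 0.995
[-0.0017257  -0.00390936 -0.00426339 -0.00982152 -0.0038536   0.00365327
  0.00290078] [-0.31896942 -0.78470868  0.38519934]
the job is handed in; nothing more can be done
None
```

I closed the port and handed the job in at about 18 s of the 72 s allowed. The hand-in gives no verdict.

- **Bedding the plug:** I set the plug straight down into the coupler and pressed it on the gasket with about 19–22 N for over half a second. The measured stiffness was about 4.5 N/mm, as the gasket should give. Both arms were still open. Up to about 7 N of sideways force came with the press; total contact stayed under 30 N by my reading.
- **Closing the arms:** I turned the gripper along the levers and swung both down together with the open fingertips, at no more than about 8 N total on the wrist. I then squeezed them home with the grip set to 25–34 N. The jaws stopped firmly at 59.6 mm, against the given 60 mm between the levers' outer faces. The rings stayed symmetric in every picture.
- **Last checks:** The levers' outer span at the rings was about 60 mm. The plug's top was about 14 mm above the mouth, which puts the nose about 51 mm above the lid. Tilt was about 0.003 rad and the plug was centred within about 1 mm. The gripper was open, well clear and reading no load. The bowl and steamer stood where they were in the last pictures. The bottle was out of view then, but nothing went near it.
- **Disagreements:** Triangulating the plug's top from the top camera and the wrist camera gave 31 mm instead of 42. The other camera pairs and the depth reading gave 40–42, so I used those. The open levers measured 6–9 degrees above level, not 25, but this changed nothing in the plan.

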